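Load and lock the card-embossing chase

ROBOT

A 6-joint arm with a two-finger parallel gripper is mounted at the origin on the work surface. World frame = base frame: x ahead of the robot, y to its left, z up, the work surface at z = 0. Lengths are in m, angles in rad, forces in N, time in s.
With the tool pointing down it reaches from about 0.25 to 0.8 m from the base axis. Payload 8.5 kg.
Tool frame: the origin (TCP) lies at the very end of the fingers, on their centre line; the grasp point (between the pads) lies 19 mm behind it; z points along the fingers, y is the line along which they close (so a half turn about z gives the same grasp; the last joint's range is limited). The gripper opens to 85 mm and grips with 20 to 120 N. Pads are 22 mm wide; open, the fingers measure 114 mm over their backs; the gripper's body (76 mm by 85 mm) begins 54 mm behind the grasp point. The pads swing forward as they close: fully open they stand 13 mm farther back than shut.
Start: joints at [1.223, 0.238, -0.013, 1.319, 0, 1.571], TCP at [0.179, 0.494, 0.231] pointing down, gripper open.
Joint ranges: [-2.66, 2.66], [-1.03, 1.9], [-1.14, 1.46], [-1.82, 2.27], [-1.45, 1.34], [-3.14, 3.14]. Speed limits (rad/s): [2.22, 2.22, 2.79, 3.14, 3.14, 3.14].

INTERFACE

Orientations are given as a 3x3 rotation matrix whose columns are the frame's x, y, z axes.
In Python, from rig import r gives the robot as it stands.
- The arm moves only by the shell command python3 -m handwheel 'ROWS' [FORCE]. ROWS is JSON, a list of rows, each an object of numbers: "tx", "ty", "tz": the shift along the tool's x, y, z each as a share of 20 mm, from -1 to 1; "spin": the turn about the tool's z as a share of 45 degrees, from -1 to 1; "hand": the closure, from 0 (fully open) to 1 (shut). A call has 1 to 12 rows; each row shifts and turns the commanded pose from where the row before left it, along the tool's axes as they then stand; what a row does not reach is not made up. A row lasts 1/10 s, in which the tool goes at most 50 mm and 8.59 degrees, less where a joint would pass 70% of its speed; a pose out of reach is approached as far as the arm can. A call with a number of a shift or a turn outside -1 to 1 is refused whole. A call with a gripper value outside its range is refused whole. The fingers move at their own pace and stop on an object; FORCE is the grip in N (left out, the last holds). Time passes only in rows, so rows that do not move let the fingers close. It gives the time, the measured TCP pose, the force, the opening and the grip force at its end, in the units of the state.
- r.get_obs(): the state, without advancing time (a new reading comes with each control period).
- r.get_image(name): name is "side" or "top"; returns a dict with "frame" (400x640x3 uint8, blue, green, red), "K" (3x3 intrinsics, pixels), "k1" (the pictures are not rectified: a ray, as slopes to the right and down, at radius r is drawn at 1 + k1 r^2 times it, then the intrinsics apply), "origin" and "orientation" of the camera in the world. Camera axes: x right, y down, z forward; pixel columns grow to the right and rows downward; lengths in m; the calibration is good to about 2 mm. A picture is of the moment at which its call begins. There is no depth.
- r.sign_off(): hands the job in; it is judged then, once.
The state is a dict: "t": time; "joint_pos": joint angles; "joint_vel": joint speeds; "joint_efforts": joint torques, N m; "tcp_pos": TCP position; "eef_rot": TCP orientation; "contact_force": force on the tool from outside, world axes, zero at the start; "torque": the same for the moment, N m; "gripper_width": finger opening in m; "finger_force": force on a finger pad.
Only numpy, scipy, OpenCV 4.12 (cv2) and the standard library are available. Lean on these libraries where they do the work, as an engineer would, in place of code of your own. Each camera call takes 0.05 s, during which the arm holds its last target. There are 200 camera calls.

TASK

Lay every embossing bar on the table flat in a lane of its own in the embossing chase, pattern up and all with the red end at the red stop. Only then screw the lever bolt in clockwise until it is snug, keeping its lever up while you turn, and finally fold the orange lever fully down to lock the chase. Leave the other things on the table where they are.

Things in the scene. Friction and masses are not known exactly. Their poses are not given: they have to be found in the camera images.
- chase: Embossing chase fixed to the table: dark steel plate, 224 mm wide (y), flat bed floor 12 mm above the table. Origin: on the table under the bed's middle. x points from the red stop (near end) to the jaw and lever bolt (far end), z up. Four lanes along x, 54 mm apart, between aluminium ribs 4 mm wide, 5 mm high (also at the outer edges): each lane is 50 mm clear.
- jaw_face (a point): Middle of the near face of the aluminium jaw, the sliding wall across the far end of the bed, top 34 mm above the table. 148 mm from the stop with the bolt backed out; screwing the bolt right in moves it 20 mm towards the stop, pushing the bars along. Behind it a blue block (60 x 64 mm, top 42 mm above the table, at chase x = 134 mm) carries the upright lever bolt.
- lane1 (a point): Centre of lane 1 of the bed, on its floor (12 mm above the table), half-way between the backed-out jaw and the red stop; axes as the chase. The stop is a fixed wall across the near end of all lanes, its inner face 74 mm from here, 24 mm high above the floor. A bar may go in any lane.
- lane2 (a point): Centre of lane 2 of the bed, on its floor (12 mm above the table), half-way between the backed-out jaw and the red stop; axes as the chase. The stop is a fixed wall across the near end of all lanes, its inner face 74 mm from here, 24 mm high above the floor. A bar may go in any lane.
- lane3 (a point): Centre of lane 3 of the bed, on its floor (12 mm above the table), half-way between the backed-out jaw and the red stop; axes as the chase. The stop is a fixed wall across the near end of all lanes, its inner face 74 mm from here, 24 mm high above the floor. A bar may go in any lane.
- lane4 (a point): Centre of lane 4 of the bed, on its floor (12 mm above the table), half-way between the backed-out jaw and the red stop; axes as the chase. The stop is a fixed wall across the near end of all lanes, its inner face 74 mm from here, 24 mm high above the floor. A bar may go in any lane.
- bar1_center (a point): Centre (half-way up) of an embossing bar, perhaps absent: a loose aluminium bar 120 mm long, 26 mm wide, 18 mm high, 0.1 to 0.2 kg, brass pattern on its upper face and a red cap on one end. Its x axis runs along the bar towards the red end, z points out of the patterned face (up). It starts flat, pattern up, on the table to the robot's right.
- bar1_red (a point): Point inside the red end cap of the same bar (bar1), 50 mm from its centre along the bar's x axis, half-way up.
- bar2_center (a point): Centre (half-way up) of an embossing bar, perhaps absent: a loose aluminium bar 120 mm long, 26 mm wide, 18 mm high, 0.1 to 0.2 kg, brass pattern on its upper face and a red cap on one end. Its x axis runs along the bar towards the red end, z points out of the patterned face (up). It starts flat, pattern up, on the table to the robot's right.
- bar2_red (a point): Point inside the red end cap of the same bar (bar2), 50 mm from its centre along the bar's x axis, half-way up.
- bar3_center (a point): Centre (half-way up) of an embossing bar, perhaps absent: a loose aluminium bar 120 mm long, 26 mm wide, 18 mm high, 0.1 to 0.2 kg, brass pattern on its upper face and a red cap on one end. Its x axis runs along the bar towards the red end, z points out of the patterned face (up). It starts flat, pattern up, on the table to the robot's right.
- bar3_red (a point): Point inside the red end cap of the same bar (bar3), 50 mm from its centre along the bar's x axis, half-way up.
- bar4_center (a point): Centre (half-way up) of an embossing bar, perhaps absent: a loose aluminium bar 120 mm long, 26 mm wide, 18 mm high, 0.1 to 0.2 kg, brass pattern on its upper face and a red cap on one end. Its x axis runs along the bar towards the red end, z points out of the patterned face (up). It starts flat, pattern up, on the table to the robot's right.
- bar4_red (a point): Point inside the red end cap of the same bar (bar4), 50 mm from its centre along the bar's x axis, half-way up.
- bolt (a joint): Turn of the lever bolt about its upright axis, rad: 0 backed out, grows as it is screwed in clockwise seen from above, 9.0 = snug (hard stop). Starts between 0 and 1.2. Sinks 5 mm in all. Friction about 0.08 N m; stays where it is left. Turn it by its lever while that stands upright, in several grasps.
- lever (a joint): Fold of the orange lever on the bolt's head, rad: 0 standing upright (open), 1.57 folded flat (closed). Friction about 0.12 N m, so it stays where it is left. It starts between 0 and 0.1.
- lever_mid (a point): Middle of the orange lever, 42 mm from its pivot. The lever is 20 mm wide (its x axis, the axis it folds about; pinch across this to turn the bolt), 14 mm thick (y) and reaches from 2 to 66 mm from the pivot along its z. From upright it folds towards its own +y side; with the bolt snug that is the chase's +y side, and the folded lever lies level along the chase's y.
- lever_pivot (a point): Point on the bolt's axis where the lever is hinged: 71 mm above the table with the bolt backed out, 66 mm when snug. Turns with the bolt.
- tape: bystander: roll of clear tape lying flat, 90 mm across, 24 mm high. Origin: centre of its underside.
- glue: bystander: white glue bottle with red cap, 48 mm across, 120 mm high. Origin: centre of its underside.
- pinkcards: bystander: stack of pink and cream embossed cards, 100 x 150 x 24 mm. Origin: centre of its underside.
- penpot: bystander: blue ceramic pot with pens, 76 mm across, pot 90 mm high, pens to 155 mm. Origin: centre of its underside.
- stamp: bystander: wooden hand stamp with turned handle, 60 x 35 mm, 50 mm high. Origin: centre of its underside.
- inkpad: bystander: closed grey and black ink pad box, 72 x 102 x 20 mm. Origin: centre of its underside.
Not all that is in view belongs to the job. What is shaped like the part that bears bar3_center but green is not meant.

How it is judged:
By the outcome, as a careful person would: the job done as asked, in the order asked, and still so for the second after the job is handed in, with the robot touching nothing.
Of bar1, bar2, bar3, bar4 only 2 to 4 are there at a start; the rules pass over those that are not, and their reading is None.
At some moment in a run one of bar1, bar2, bar3, bar4 may be knocked a few centimetres aside while the robot is not near it.
Once in a run the grip may slacken for a moment while it holds something.
It also fails if it takes over 210 s, if anything falls off the work surface, if the arm or the gripper's body presses on something with over 40 N, if the wrist force passes 120 N, or if a joint passes its speed limit or range.

## Working session

There is one attempt and no reset: what is moved stays moved. The work goes in short steps, Python scripts to look and compute and a shell command to move; the robot and the scene stay as the last step left them, time stands still between calls to the robot, and variables do not carry over. Pictures are saved under pics/ and viewed, at most 14 in all, crops included, and the job is handed in when it is done.

```bash
ls; mkdir -p pics; cat > h.py <<'E'
import numpy as np, cv2
from rig import r
def ray(im,u,v):
    K=np.array(im["K"]);p=np.array([(u-K[0,2])/K[0,0],(v-K[1,2])/K[1,1]])
    q=p.copy()
    for _ in range(20): q=p/(1+im["k1"]*(q@q))
    R=np.array(im["orientation"]);return np.array(im["origin"]),R@np.array([q[0],q[1],1])
def px(im,u,v,z):
    o,d=ray(im,u,v);return (o+d*(z-o[2])/d[2]).round(4)
def proj(im,P):
    K=np.array(im["K"]);c=np.array(im["orientation"]).T@(np.array(P)-np.array(im["origin"]))
    q=c[:2]/c[2];q=q*(1+im["k1"]*(q@q));return (q*[K[0,0],K[1,1]]+K[:2,2]).round(1)
E
python3 - <<'E'
from h import *
for n in("top","side"):
    im=r.get_image(n);cv2.imwrite(f"pics/{n}0.png",im["frame"]);print(n,im["origin"],im["K"],im["k1"],im["orientation"])
print(r.get_obs())
E
```

```text
pics
top [0.31188469 0.00805159 1.20315808] [[384.87159931   0.         317.43445264]
 [  0.         384.87159931 195.53814216]
 [  0.           0.           1.        ]] -0.009698039342895984 [[-7.08259794e-04 -9.83405710e-01  1.81418600e-01]
 [-9.99932842e-01  2.79503635e-03  1.12471515e-02]
 [-1.15675846e-02 -1.81398450e-01 -9.83341646e-01]]
side [ 0.4417863  -0.94173408  0.74906   ] [[486.4538952    0.         323.98562535]
 [  0.         486.4538952  200.48600753]
 [  0.           0.           1.        ]] -0.11480403216840362 [[ 0.99724831 -0.04634248  0.05786357]
 [-0.07399111 -0.57379769  0.81564792]
 [-0.00459716 -0.81768489 -0.57564771]]
{'t': 0.1, 'joint_pos': array([ 1.22299430e+00,  2.38710533e-01, -1.41212171e-02,  1.31919522e+00,
       -1.29285699e-05,  1.57083015e+00]), 'joint_vel': array([ 0.00033741, -0.00175768,  0.00286946, -0.00097868,  0.00020539,
       -0.00142523]), 'joint_efforts': array([-1.27764679e-04, -5.39719248e+01,  3.46996987e+01,  1.34181828e-02,
       -2.21749403e-06,  1.15014328e-05]), 'tcp_pos': array([0.17882239, 0.49323756, 0.23076626]), 'eef_rot': array([[-9.40112598e-01,  3.40863811e-01, -4.07287975e-04],
       [ 3.40864054e-01,  9.40111881e-01, -1.16136252e-03],
       [-1.29701895e-05, -1.23064136e-03, -9.99999243e-01]]), 'contact_force': array([ 0.02869491, -0.94976676,  0.59299912]), 'torque': array([0.00644468, 0.02693852, 0.02216417]), 'finger_force': 0.0, 'gripper_width': 0.08516168910287174}
```

View pics/top0.png

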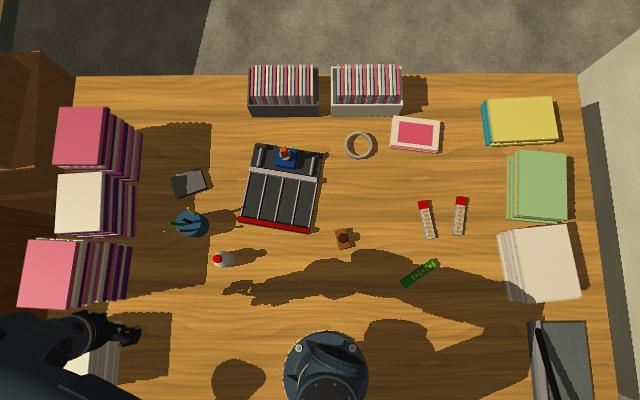

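View pics/side0.png

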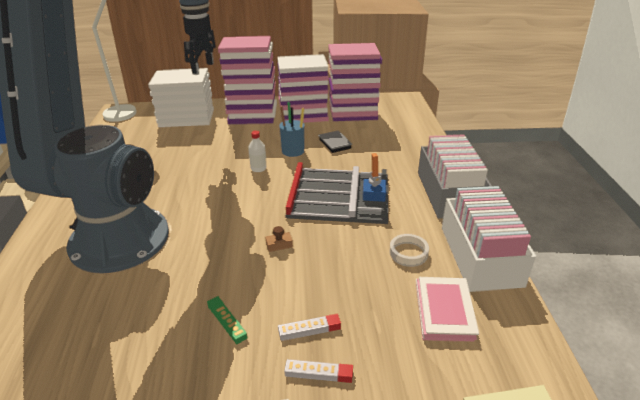

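The top view shows two bars at (427,219) and (459,216), red ends away from the robot. There is also a green decoy at (420,272), and the chase at (282,190) with its red stop on the near side. Next I'll enlarge it.

```bash
python3 - <<'E'
from h import *
f=cv2.imread("pics/top0.png")
a=cv2.resize(f[135:240,232:332],None,fx=5.5,fy=5.5,interpolation=cv2.INTER_CUBIC)[:, :]
b=cv2.resize(f[190:245,410:475],None,fx=3.6,fy=5.5*105/55/3 if 0 else 3.6,interpolation=cv2.INTER_CUBIC)
c=np.zeros((578,550+234,3),np.uint8);c[:577,:550]=a[:577];c[:b.shape[0],550:550+b.shape[1]]=b
cv2.imwrite("pics/c1.png",c)
E
```

```text
(no output)
```

View pics/c1.png

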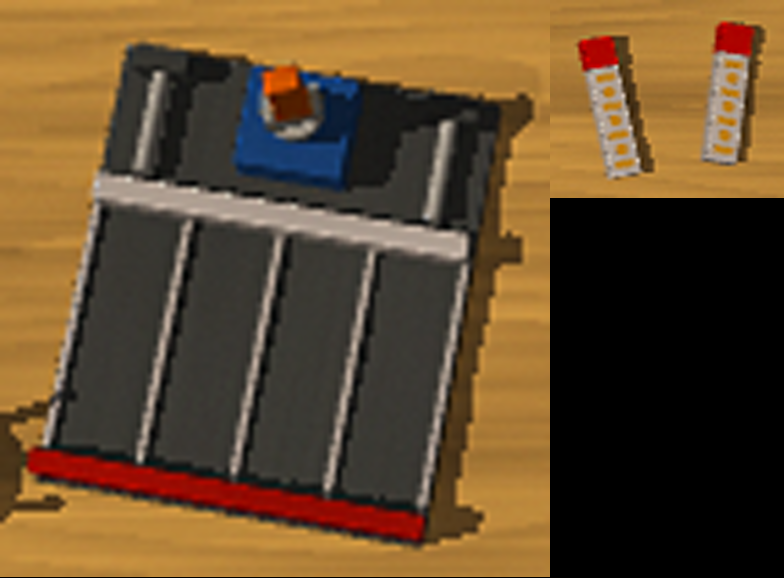

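```bash
python3 - <<'E'
from h import *
im=r.get_image("top")
C=lambda x,y,z:px(im,232+x/5.5,135+y/5.5,z)
B=lambda x,y:px(im,410+(x-550)/3.6,190+y/3.6,.018)
a=[C(*p,.017) for p in[(97,205),(187,222),(282,238),(372,253),(466,265)]]
b=[C(*p,.017) for p in[(48,445),(140,462),(235,475),(328,492),(424,508)]]
for p,q in zip(a,b): print(p,q,np.linalg.norm(p-q),np.degrees(np.arctan2(*(p-q)[1::-1])))
print("rib spacing",np.diff(a,axis=0),np.diff(b,axis=0))
print("stop top inner",C(28,450,.036),C(425,515,.036))
print("block top",C(255,67,.042),C(360,82,.042),C(235,172,.042),C(345,188,.042))
print("plate far corners",C(130,45,.012),C(498,103,.012))
for n,c in dict(A=[(580,42),(612,37),(608,178),(640,172)],B=[(718,23),(754,26),(703,161),(738,163)]).items():
    q=np.array([B(*p) for p in c]);red=(q[0]+q[1])/2;o=(q[2]+q[3])/2
    print(n,(red+o)/2,np.linalg.norm(red-o),np.degrees(np.arctan2(*(red-o)[1::-1])))
s=r.get_image("side")
print("lever top z~.135 ",C(283,78,.13))
E
```

```text
[0.6065 0.237  0.017 ] [0.4669 0.2604 0.017 ] 0.14154758917056842 -9.515558689349504
[0.5962 0.1847 0.017 ] [0.4572 0.208  0.017 ] 0.1409393131812412 -9.51578845123774
[0.5866 0.1297 0.017 ] [0.4497 0.1541 0.017 ] 0.13905743417739308 -10.105839608804768
[0.5776 0.0778 0.017 ] [0.44   0.1015 0.017 ] 0.13962610787385002 -9.772646014194027
[0.5703 0.0238 0.017 ] [0.4309 0.0475 0.017 ] 0.14140031824575222 -9.648844258843477
rib spacing [[-0.0103 -0.0523  0.    ]
 [-0.0096 -0.055   0.    ]
 [-0.009  -0.0519  0.    ]
 [-0.0073 -0.054   0.    ]] [[-0.0097 -0.0524  0.    ]
 [-0.0075 -0.0539  0.    ]
 [-0.0097 -0.0526  0.    ]
 [-0.0091 -0.054   0.    ]]
stop top inner [0.4617 0.2674 0.036 ] [0.4251 0.0463 0.036 ]
block top [0.6811 0.1441 0.042 ] [0.6719 0.084  0.042 ] [0.6192 0.1544 0.042 ] [0.6097 0.0919 0.042 ]
plate far corners [0.7045 0.2216 0.012 ] [0.6681 0.0052 0.012 ]
A [ 0.453925 -0.3156    0.018   ] 0.11821308091746864 8.709312552542597
B [ 0.4658 -0.4178  0.018 ] 0.12079279779854427 -10.156357183813325
lever top z~.135  [0.647  0.1189 0.13  ]
```

```bash
cat >> h.py <<'E'
def go(x,y,z,yaw):
    "shares from here to there: first spin total, then tx,ty,tz in the frame after the spin"
    o=r.get_obs();R=o["eef_rot"];c=np.degrees(np.arctan2(R[1,1],R[0,1]))
    s=-((yaw-c+180)%360-180);t=np.radians(yaw);d=np.array([x,y,z])-o["tcp_pos"]
    Y=np.array([np.cos(t),np.sin(t)]);X=np.array([-Y[1],Y[0]])
    print("t %.1f tcp %s yaw %.1f w %.4f ff %.1f F %s j %s"%(o["t"],o["tcp_pos"].round(4),c,o["gripper_width"],o["finger_force"],np.round(o["contact_force"],1),np.round(o["joint_pos"],2)))
    print("spin %.3f (%.1f deg) tx %.2f ty %.2f tz %.2f"%(s/45,s,X@d[:2]/.02,Y@d[:2]/.02,-d[2]/.02))
E
H="python3 -m handwheel"
$H '[{"spin":0.185},{"spin":0.185},{"spin":0.185},{"spin":0.185},{"spin":0.185},{"spin":0.185},{"spin":0.185},{"spin":0.185},{"spin":0.185}]'
$H '[{"spin":0.185},{"spin":0.185},{"spin":0.185},{"spin":0.185},{"spin":0.185},{"spin":0.185},{"spin":0.185},{"spin":0.185},{"spin":0.185}]'
$H '[{"ty":1,"tx":0.15},{"ty":1,"tx":0.15},{"ty":1,"tx":0.15},{"ty":1,"tx":0.15},{"ty":1,"tx":0.15},{"ty":1,"tx":0.15},{"ty":1,"tx":0.15},{"ty":1,"tx":0.15},{"ty":1,"tx":0.15},{"ty":1,"tx":0.15}]'
$H '[{"ty":1,"tx":0.15},{"ty":1,"tx":0.15},{"ty":1,"tx":0.15},{"ty":1,"tx":0.15},{"ty":1,"tx":0.15},{"ty":1,"tx":0.15},{"ty":1,"tx":0.15},{"ty":1,"tx":0.15},{"ty":1,"tx":0.15},{"ty":1,"tx":0.15}]'
python3 -c "
from h import *
go(.454,-.3156,.12,-81.3)"
```

```text
t 0.2 tcp [0.1788 0.4933 0.2309] yaw 70.1 w 0.0852 ff 0.0 F [0.2 0.6 0.5] j [ 1.22  0.24 -0.01  1.32  0.    1.57]
spin 3.364 (151.4 deg) tx 7.48 ty 42.06 tz 5.54schema error: expected keys tx, ty, tz, spin, hand
schema error: expected keys tx, ty, tz, spin, hand
schema error: expected keys tx, ty, tz, spin, hand
schema error: expected keys tx, ty, tz, spin, hand
```

```bash
H="python3 -m handwheel"
$H '[{"tx":0,"ty":0,"tz":0,"spin":0.185,"hand":0},{"tx":0,"ty":0,"tz":0,"spin":0.185,"hand":0},{"tx":0,"ty":0,"tz":0,"spin":0.185,"hand":0},{"tx":0,"ty":0,"tz":0,"spin":0.185,"hand":0},{"tx":0,"ty":0,"tz":0,"spin":0.185,"hand":0},{"tx":0,"ty":0,"tz":0,"spin":0.185,"hand":0},{"tx":0,"ty":0,"tz":0,"spin":0.185,"hand":0},{"tx":0,"ty":0,"tz":0,"spin":0.185,"hand":0},{"tx":0,"ty":0,"tz":0,"spin":0.185,"hand":0}]'
$H '[{"tx":0,"ty":0,"tz":0,"spin":0.185,"hand":0},{"tx":0,"ty":0,"tz":0,"spin":0.185,"hand":0},{"tx":0,"ty":0,"tz":0,"spin":0.185,"hand":0},{"tx":0,"ty":0,"tz":0,"spin":0.185,"hand":0},{"tx":0,"ty":0,"tz":0,"spin":0.185,"hand":0},{"tx":0,"ty":0,"tz":0,"spin":0.185,"hand":0},{"tx":0,"ty":0,"tz":0,"spin":0.185,"hand":0},{"tx":0,"ty":0,"tz":0,"spin":0.185,"hand":0},{"tx":0,"ty":0,"tz":0,"spin":0.185,"hand":0}]'
$H '[{"tx":0.15,"ty":1,"tz":0,"spin":0,"hand":0},{"tx":0.15,"ty":1,"tz":0,"spin":0,"hand":0},{"tx":0.15,"ty":1,"tz":0,"spin":0,"hand":0},{"tx":0.15,"ty":1,"tz":0,"spin":0,"hand":0},{"tx":0.15,"ty":1,"tz":0,"spin":0,"hand":0},{"tx":0.15,"ty":1,"tz":0,"spin":0,"hand":0},{"tx":0.15,"ty":1,"tz":0,"spin":0,"hand":0},{"tx":0.15,"ty":1,"tz":0,"spin":0,"hand":0},{"tx":0.15,"ty":1,"tz":0,"spin":0,"hand":0},{"tx":0.15,"ty":1,"tz":0,"spin":0,"hand":0}]'
python3 -c "
from h import *
go(.454,-.3156,.12,-81.3)"
```

```text
t: 1.1
tcp_pos: [0.1789, 0.4934, 0.2311]
eef_rot: [[0.091, 0.996, -0.0], [0.996, -0.091, -0.0], [-0.0, -0.0, -1.0]]
contact_force: [-0.0, -0.7, -0.8]
gripper_width: 0.0854
finger_force: 0.0
t: 2.0
tcp_pos: [0.3795, 0.3188, 0.2316]
eef_rot: [[0.834, 0.518, -0.19], [0.542, -0.832, 0.113], [-0.1, -0.198, -0.975]]
contact_force: [0.1, 0.1, -0.8]
gripper_width: 0.0854
finger_force: 0.0
t: 3.0
tcp_pos: [0.5081, 0.1694, 0.1891]
eef_rot: [[0.832, 0.521, -0.19], [0.545, -0.831, 0.112], [-0.099, -0.197, -0.975]]
contact_force: [0.2, 0.2, 0.5]
gripper_width: 0.0854
finger_force: 0.0
t 3.0 tcp [0.5081 0.1694 0.1891] yaw -57.9 w 0.0854 ff 0.0 F [0.2 0.2 0.5] j [0.23 0.39 0.08 1.42 0.15 2.79]
spin 0.520 (23.4 deg) tx -6.34 ty 23.56 tz 3.45
```

The j6 limit was reached and left the tool tilted. I'll check whether a neutral row brings it back.

```bash
H="python3 -m handwheel"
$H '[{"tx":0,"ty":0,"tz":0,"spin":0,"hand":0},{"tx":0,"ty":0,"tz":0,"spin":0,"hand":0}]'
$H '[{"tx":0,"ty":0,"tz":-1,"spin":-0.19,"hand":0},{"tx":0,"ty":0,"tz":-1,"spin":-0.19,"hand":0},{"tx":0,"ty":0,"tz":-1,"spin":-0.19,"hand":0},{"tx":0,"ty":0,"tz":-1,"spin":-0.19,"hand":0}]'
python3 -c "
from h import *
go(.454,-.3156,.12,-81.3)"
```

```text
t: 3.2
tcp_pos: [0.5075, 0.17, 0.1892]
eef_rot: [[0.833, 0.52, -0.19], [0.545, -0.831, 0.112], [-0.1, -0.197, -0.975]]
contact_force: [-0.6, 0.4, 0.4]
gripper_width: 0.0853
finger_force: 0.0
t: 3.6
tcp_pos: [0.5222, 0.1619, 0.2686]
eef_rot: [[0.389, 0.902, -0.19], [0.921, -0.374, 0.112], [0.03, -0.218, -0.975]]
contact_force: [1.0, 0.1, -1.4]
gripper_width: 0.0855
finger_force: 0.0
t 3.6 tcp [0.5222 0.1619 0.2686] yaw -22.5 w 0.0855 ff 0.0 F [ 1.   0.1 -1.4] j [0.22 0.39 0.29 1.62 0.15 2.17]
spin 1.306 (58.8 deg) tx -6.98 ty 23.08 tz 7.43
```

```bash
H="python3 -m handwheel"
$H '[{"tx":0,"ty":0,"tz":0,"spin":0.178,"hand":0},{"tx":-1,"ty":0.5,"tz":-0.15,"spin":0,"hand":0},{"tx":-1,"ty":0.5,"tz":-0.15,"spin":0,"hand":0},{"tx":-1,"ty":0.5,"tz":-0.15,"spin":0,"hand":0},{"tx":-1,"ty":0.5,"tz":-0.15,"spin":0,"hand":0},{"tx":-1,"ty":0.5,"tz":-0.15,"spin":0,"hand":0},{"tx":-1,"ty":0.5,"tz":-0.15,"spin":0,"hand":0},{"tx":-1,"ty":0.5,"tz":-0.15,"spin":0,"hand":0},{"tx":-1,"ty":0.5,"tz":-0.15,"spin":0,"hand":0},{"tx":-1,"ty":0.5,"tz":-0.15,"spin":0,"hand":0},{"tx":-1,"ty":0.5,"tz":-0.15,"spin":0,"hand":0}]'
$H '[{"tx":-1,"ty":0.5,"tz":-0.15,"spin":0,"hand":0},{"tx":-1,"ty":0.5,"tz":-0.15,"spin":0,"hand":0},{"tx":-1,"ty":0.5,"tz":-0.15,"spin":0,"hand":0},{"tx":-1,"ty":0.5,"tz":-0.15,"spin":0,"hand":0},{"tx":-1,"ty":0.5,"tz":-0.15,"spin":0,"hand":0},{"tx":-1,"ty":0.5,"tz":-0.15,"spin":0,"hand":0},{"tx":-1,"ty":0.5,"tz":-0.15,"spin":0,"hand":0},{"tx":-1,"ty":0.5,"tz":-0.15,"spin":0,"hand":0},{"tx":-1,"ty":0.5,"tz":-0.15,"spin":0,"hand":0},{"tx":-1,"ty":0.5,"tz":-0.15,"spin":0,"hand":0}]'
python3 -c "
from h import *
go(.75,-.442,.3,-30.5)"
```

```text
t: 4.7
tcp_pos: [0.5081, -0.0638, 0.2755]
eef_rot: [[0.516, 0.835, -0.189], [0.857, -0.504, 0.112], [-0.002, -0.22, -0.976]]
contact_force: [0.6, 0.3, -0.3]
gripper_width: 0.0852
finger_force: 0.0
t: 5.7
tcp_pos: [0.4944, -0.2887, 0.2832]
eef_rot: [[0.516, 0.835, -0.189], [0.857, -0.504, 0.112], [-0.002, -0.22, -0.976]]
contact_force: [0.8, -0.7, -0.6]
gripper_width: 0.0853
finger_force: 0.0
t 5.7 tcp [ 0.4944 -0.2887  0.2832] yaw -31.1 w 0.0853 ff 0.0 F [ 0.8 -0.7 -0.6] j [-0.53  0.5   0.49  1.78  0.    1.58]
spin -0.013 (-0.6 deg) tx -0.12 ty 14.90 tz -0.84
```

```bash
H="python3 -m handwheel"
$H '[{"tx":0,"ty":1,"tz":-0.22,"spin":0,"hand":0},{"tx":0,"ty":1,"tz":-0.22,"spin":0,"hand":0},{"tx":0,"ty":1,"tz":-0.22,"spin":0,"hand":0},{"tx":0,"ty":1,"tz":-0.22,"spin":0,"hand":0},{"tx":0,"ty":1,"tz":-0.22,"spin":0,"hand":0},{"tx":0,"ty":1,"tz":-0.22,"spin":0,"hand":0},{"tx":0,"ty":1,"tz":-0.22,"spin":0,"hand":0},{"tx":0,"ty":1,"tz":-0.22,"spin":0,"hand":0},{"tx":0,"ty":1,"tz":-0.22,"spin":0,"hand":0},{"tx":0,"ty":1,"tz":-0.22,"spin":0,"hand":0},{"tx":0,"ty":1,"tz":-0.22,"spin":0,"hand":0},{"tx":0,"ty":1,"tz":-0.22,"spin":0,"hand":0}]'
python3 -c "
from h import *
go(.75,-.442,.3,-30.5)"
```

```text
t: 6.9
tcp_pos: [0.6199, -0.3656, 0.2765]
eef_rot: [[0.517, 0.834, -0.195], [0.856, -0.504, 0.115], [-0.002, -0.227, -0.974]]
contact_force: [-0.1, 0.6, 0.6]
gripper_width: 0.085
finger_force: 0.0
t 6.9 tcp [ 0.6199 -0.3656  0.2765] yaw -31.1 w 0.0850 ff 0.0 F [-0.1  0.6  0.6] j [-0.53  0.99  1.46  2.27  0.    1.58]
spin -0.014 (-0.6 deg) tx 0.01 ty 7.54 tz -1.18
```

```bash
H="python3 -m handwheel"
$H '[{"tx":0,"ty":1,"tz":-0.22,"spin":0,"hand":0},{"tx":0,"ty":1,"tz":-0.22,"spin":0,"hand":0}]'
python3 -c "
from h import *
go(.75,-.442,.3,-30.5)"
```

```text
t: 7.1
tcp_pos: [0.6202, -0.3666, 0.2718]
eef_rot: [[0.517, 0.832, -0.2], [0.856, -0.503, 0.118], [-0.002, -0.232, -0.973]]
contact_force: [0.1, -0.6, -0.5]
gripper_width: 0.0851
finger_force: 0.0
t 7.1 tcp [ 0.6202 -0.3666  0.2718] yaw -31.2 w 0.0851 ff 0.0 F [ 0.1 -0.6 -0.5] j [-0.53  1.    1.46  2.27  0.    1.58]
spin -0.015 (-0.7 deg) tx 0.04 ty 7.51 tz -1.41
```

```bash
H="python3 -m handwheel"
$H '[{"tx":0,"ty":0.3,"tz":-1,"spin":0,"hand":0},{"tx":0,"ty":0.3,"tz":-1,"spin":0,"hand":0},{"tx":0,"ty":0.3,"tz":-1,"spin":0,"hand":0},{"tx":0,"ty":0.3,"tz":-1,"spin":0,"hand":0}]'
python3 -c "
from h import *
go(.75,-.442,.3,-30.5)"
```

```text
t: 7.5
tcp_pos: [0.6156, -0.3641, 0.3107]
eef_rot: [[0.517, 0.842, -0.154], [0.856, -0.509, 0.091], [-0.002, -0.179, -0.984]]
contact_force: [1.1, -0.7, 0.1]
gripper_width: 0.0853
finger_force: 0.0
t 7.5 tcp [ 0.6156 -0.3641  0.3107] yaw -31.2 w 0.0853 ff 0.0 F [ 1.1 -0.7  0.1] j [-0.53  0.94  1.46  2.27 -0.    1.58]
spin -0.015 (-0.7 deg) tx 0.06 ty 7.77 tz 0.53
```

```bash
H="python3 -m handwheel"
$H '[{"tx":0,"ty":0.3,"tz":-1,"spin":0,"hand":0},{"tx":0,"ty":0.3,"tz":-1,"spin":0,"hand":0},{"tx":0,"ty":0.3,"tz":-1,"spin":0,"hand":0},{"tx":0,"ty":0.3,"tz":-1,"spin":0,"hand":0},{"tx":0,"ty":0.3,"tz":-1,"spin":0,"hand":0},{"tx":0,"ty":0.3,"tz":-1,"spin":0,"hand":0},{"tx":0,"ty":0.3,"tz":-1,"spin":0,"hand":0},{"tx":0,"ty":0.3,"tz":-1,"spin":0,"hand":0},{"tx":0,"ty":0.3,"tz":-1,"spin":0,"hand":0},{"tx":0,"ty":0.3,"tz":-1,"spin":0,"hand":0},{"tx":0,"ty":0.3,"tz":-1,"spin":0,"hand":0}]'
python3 -c "
from h import *
go(.75,-.442,.3,-30.5);print(r.get_obs()['eef_rot'])"
```

```text
t: 8.6
tcp_pos: [0.5943, -0.3521, 0.4134]
eef_rot: [[0.517, 0.855, -0.03], [0.856, -0.517, 0.018], [-0.0, -0.035, -0.999]]
contact_force: [-1.1, -0.2, -0.2]
gripper_width: 0.0854
finger_force: 0.0
t 8.6 tcp [ 0.5943 -0.3521  0.4134] yaw -31.1 w 0.0854 ff 0.0 F [-1.1 -0.2 -0.2] j [-0.53  0.8   1.46  2.27 -0.    1.58]
spin -0.014 (-0.6 deg) tx 0.08 ty 8.99 tz 5.67
[[ 5.17096270e-01  8.55403994e-01 -2.99241454e-02]
 [ 8.55927135e-01 -5.16797803e-01  1.75718989e-02]
 [-4.33660046e-04 -3.46992514e-02 -9.99397706e-01]]
```

```bash
H="python3 -m handwheel"
$H '[{"tx":0,"ty":0.3,"tz":-1,"spin":0,"hand":0},{"tx":0,"ty":0.3,"tz":-1,"spin":0,"hand":0},{"tx":0,"ty":0.2,"tz":-0.6,"spin":0,"hand":0}]'
python3 -c "
from h import *
go(.454,-.3156,.12,-81.3);print(r.get_obs()['eef_rot'])
im=r.get_image('top');f=im['frame'];cv2.imwrite('pics/c2.png',cv2.resize(f[150:290,380:500],None,fx=4,fy=4,interpolation=cv2.INTER_CUBIC))"
```

```text
t: 8.9
tcp_pos: [0.5872, -0.3481, 0.4378]
eef_rot: [[0.517, 0.856, 0.001], [0.856, -0.517, -0.001], [-0.0, 0.001, -1.0]]
contact_force: [0.3, 0.4, 0.9]
gripper_width: 0.0853
finger_force: 0.0
t 8.9 tcp [ 0.5872 -0.3481  0.4378] yaw -31.1 w 0.0853 ff 0.0 F [0.3 0.4 0.9] j [-0.54  0.76  1.46  2.27 -0.    1.58]
spin 1.115 (50.2 deg) tx -6.34 ty -2.61 tz 15.89
[[ 5.17162220e-01  8.55887022e-01  8.02167808e-04]
 [ 8.55887395e-01 -5.17161905e-01 -5.75510273e-04]
 [-7.77211422e-05  9.84197485e-04 -9.99999513e-01]]
```

View pics/c2.png

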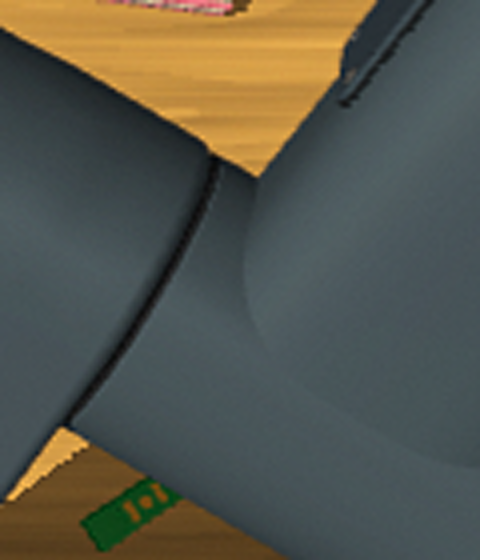

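The tilt is gone; the arm covers the bars in this view, so I'll use the side camera. Moving above bar A.

```bash
H="python3 -m handwheel"
$H '[{"tx":0,"ty":0,"tz":1,"spin":0.185,"hand":0},{"tx":0,"ty":0,"tz":1,"spin":0.185,"hand":0},{"tx":0,"ty":0,"tz":1,"spin":0.185,"hand":0},{"tx":0,"ty":0,"tz":1,"spin":0.185,"hand":0},{"tx":0,"ty":0,"tz":1,"spin":0.185,"hand":0},{"tx":0,"ty":0,"tz":1,"spin":0.185,"hand":0},{"tx":-1,"ty":-0.4,"tz":1,"spin":0,"hand":0},{"tx":-1,"ty":-0.4,"tz":1,"spin":0,"hand":0},{"tx":-1,"ty":-0.4,"tz":1,"spin":0,"hand":0},{"tx":-1,"ty":-0.4,"tz":1,"spin":0,"hand":0},{"tx":-1,"ty":-0.4,"tz":1,"spin":0,"hand":0},{"tx":-1,"ty":-0.4,"tz":1,"spin":0,"hand":0}]'
python3 -c "
from h import *
go(.454,-.3156,.12,-81.3);print(r.get_obs()['eef_rot'][:,2])
im=r.get_image('side');f=im['frame'];cv2.imwrite('pics/c3.png',cv2.resize(f[290:400,200:370],None,fx=4.5,fy=4.5,interpolation=cv2.INTER_CUBIC))
print(proj(im,[.4539,-.3156,.018]),proj(im,[.4658,-.4178,.018]))"
```

```text
t: 10.15
tcp_pos: [0.4604, -0.3263, 0.2041]
eef_rot: [[0.979, 0.205, -0.001], [0.205, -0.979, 0.001], [-0.001, -0.001, -1.0]]
contact_force: [-0.1, -0.6, -0.4]
gripper_width: 0.0855
finger_force: 0.0
t 10.2 tcp [ 0.4604 -0.3263  0.2041] yaw -78.2 w 0.0855 ff 0.0 F [-0.1 -0.6 -0.4] j [-0.62  0.32  0.03  1.28 -0.    2.32]
spin 0.069 (3.1 deg) tx -0.24 ty -0.58 tz 4.21
[-1.34957444e-03  6.38405108e-04 -9.99998886e-01]
[308.  323.7] [317.5 367.6]
```

View pics/c3.png

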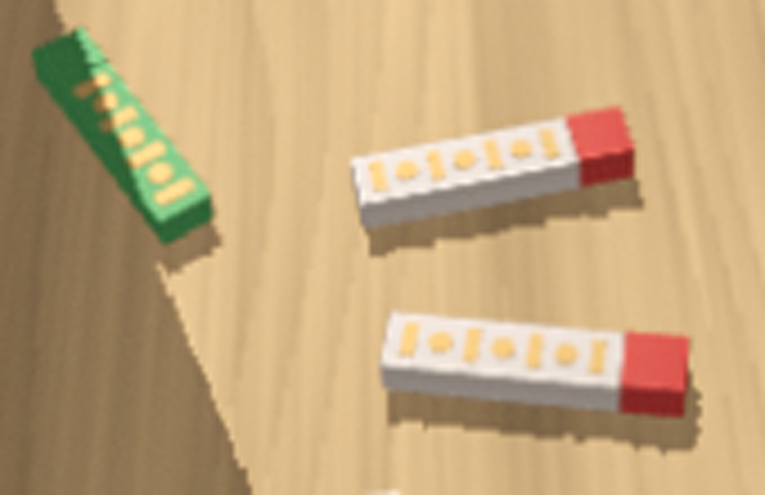

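Both bars are where I measured them: A's centre is about (309,324) and B's about (319,367), with patterns up and red ends at +x. Descending on A.

```bash
H="python3 -m handwheel"
$H '[{"tx":-0.15,"ty":-0.58,"tz":1,"spin":0.069,"hand":0.3},{"tx":0,"ty":0,"tz":1,"spin":0,"hand":0.3},{"tx":0,"ty":0,"tz":1,"spin":0,"hand":0.3},{"tx":0,"ty":0,"tz":1,"spin":0,"hand":0.4},{"tx":0,"ty":0,"tz":1,"spin":0,"hand":0.4},{"tx":0,"ty":0,"tz":1,"spin":0,"hand":0.4},{"tx":0,"ty":0,"tz":1,"spin":0,"hand":0.4},{"tx":0,"ty":0,"tz":1,"spin":0,"hand":0.4},{"tx":0,"ty":0,"tz":1,"spin":0,"hand":0.4},{"tx":0,"ty":0,"tz":0,"spin":0,"hand":0.4}]' 60
python3 -c "
from h import *
go(.454,-.3156,.007,-81.3)"
```

```text
t: 11.2
tcp_pos: [0.4545, -0.3147, 0.0228]
eef_rot: [[0.988, 0.151, -0.005], [0.151, -0.988, 0.003], [-0.004, -0.004, -1.0]]
contact_force: [-0.5, 0.7, 0.7]
gripper_width: 0.0511
finger_force: 0.0
t 11.2 tcp [ 0.4545 -0.3147  0.0228] yaw -81.3 w 0.0511 ff 0.0 F [-0.5  0.7  0.7] j [-0.61  0.44 -0.29  0.85 -0.    2.38]
spin 0.000 (0.0 deg) tx -0.03 ty 0.04 tz 0.79
```

```bash
H="python3 -m handwheel"
$H '[{"tx":0,"ty":0,"tz":0.4,"spin":0,"hand":0.4},{"tx":0,"ty":0,"tz":0.38,"spin":0,"hand":0.5},{"tx":0,"ty":0,"tz":0,"spin":0,"hand":0.85},{"tx":0,"ty":0,"tz":0,"spin":0,"hand":1},{"tx":0,"ty":0,"tz":0,"spin":0,"hand":1},{"tx":0,"ty":0,"tz":0,"spin":0,"hand":1},{"tx":0,"ty":0,"tz":0,"spin":0,"hand":1}]' 60
$H '[{"tx":0,"ty":0,"tz":-1,"spin":0,"hand":1},{"tx":0,"ty":0,"tz":-1,"spin":0,"hand":1},{"tx":0,"ty":0,"tz":-1,"spin":0,"hand":1},{"tx":0,"ty":0,"tz":-1,"spin":0,"hand":1},{"tx":0,"ty":0,"tz":-1,"spin":0,"hand":1},{"tx":0,"ty":0,"tz":-1,"spin":0,"hand":1}]'
python3 -c "
from h import *
go(.454,-.3156,.007,80.4)"
```

```text
t: 11.9
tcp_pos: [0.4561, -0.3159, 0.0097]
eef_rot: [[0.988, 0.151, -0.001], [0.151, -0.988, 0.0], [-0.001, -0.001, -1.0]]
contact_force: [-0.1, 0.1, -1.5]
gripper_width: 0.0241
finger_force: 59.0
t: 12.5
tcp_pos: [0.4561, -0.3158, 0.1305]
eef_rot: [[0.988, 0.151, -0.001], [0.151, -0.988, 0.001], [-0.001, -0.001, -1.0]]
contact_force: [0.1, 0.4, -2.2]
gripper_width: 0.0241
finger_force: 59.2
t 12.5 tcp [ 0.4561 -0.3158  0.1305] yaw -81.3 w 0.0241 ff 59.2 F [ 0.1  0.4 -2.2] j [-0.61  0.34 -0.13  1.1  -0.    2.38]
spin -3.593 (-161.7 deg) tx 0.10 ty -0.01 tz 6.17
```

```bash
H="python3 -m handwheel"
$H '[{"tx":0,"ty":0,"tz":0,"spin":-0.185,"hand":1},{"tx":0,"ty":0,"tz":0,"spin":-0.185,"hand":1},{"tx":0,"ty":0,"tz":0,"spin":-0.185,"hand":1},{"tx":0,"ty":0,"tz":0,"spin":-0.185,"hand":1},{"tx":0,"ty":0,"tz":0,"spin":-0.185,"hand":1},{"tx":0,"ty":0,"tz":0,"spin":-0.185,"hand":1},{"tx":0,"ty":0,"tz":0,"spin":-0.185,"hand":1},{"tx":0,"ty":0,"tz":0,"spin":-0.185,"hand":1},{"tx":0,"ty":0,"tz":0,"spin":-0.185,"hand":1},{"tx":0,"ty":0,"tz":0,"spin":-0.185,"hand":1}]'
$H '[{"tx":0,"ty":0,"tz":0,"spin":-0.185,"hand":1},{"tx":0,"ty":0,"tz":0,"spin":-0.185,"hand":1},{"tx":0,"ty":0,"tz":0,"spin":-0.185,"hand":1},{"tx":0,"ty":0,"tz":0,"spin":-0.185,"hand":1},{"tx":0,"ty":0,"tz":0,"spin":-0.185,"hand":1},{"tx":0,"ty":0,"tz":0,"spin":-0.185,"hand":1},{"tx":0,"ty":0,"tz":0,"spin":-0.185,"hand":1},{"tx":0,"ty":0,"tz":0,"spin":-0.185,"hand":1},{"tx":0,"ty":0,"tz":0,"spin":-0.185,"hand":1},{"tx":0,"ty":0,"tz":0,"spin":0,"hand":1}]'
python3 -c "
from h import *
go(.508,.1705,.13,80.4)"
```

```text
t: 13.5
tcp_pos: [0.4561, -0.3159, 0.1296]
eef_rot: [[-0.04, 0.999, -0.001], [0.999, 0.04, 0.0], [0.001, -0.001, -1.0]]
contact_force: [-0.2, 1.1, -1.2]
gripper_width: 0.024
finger_force: 59.2
t: 14.5
tcp_pos: [0.4561, -0.3159, 0.1296]
eef_rot: [[-0.974, 0.225, -0.001], [0.225, 0.974, 0.001], [0.001, 0.0, -1.0]]
contact_force: [-0.1, 0.2, -2.0]
gripper_width: 0.0242
finger_force: 59.2
t 14.5 tcp [ 0.4561 -0.3159  0.1296] yaw 77.0 w 0.0242 ff 59.2 F [-0.1  0.2 -2. ] j [-0.61  0.34 -0.13  1.1  -0.   -0.38]
spin -0.075 (-3.4 deg) tx 1.50 ty 24.41 tz -0.02
```

```bash
H="python3 -m handwheel"
$H '[{"tx":0,"ty":0,"tz":0,"spin":-0.075,"hand":1},{"tx":0.06,"ty":1,"tz":0,"spin":0,"hand":1},{"tx":0.06,"ty":1,"tz":0,"spin":0,"hand":1},{"tx":0.06,"ty":1,"tz":0,"spin":0,"hand":1},{"tx":0.06,"ty":1,"tz":0,"spin":0,"hand":1},{"tx":0.06,"ty":1,"tz":0,"spin":0,"hand":1},{"tx":0.06,"ty":1,"tz":0,"spin":0,"hand":1},{"tx":0.06,"ty":1,"tz":0,"spin":0,"hand":1},{"tx":0.06,"ty":1,"tz":0,"spin":0,"hand":1},{"tx":0.06,"ty":1,"tz":0,"spin":0,"hand":1},{"tx":0.06,"ty":1,"tz":0,"spin":0,"hand":1}]'
$H '[{"tx":0.06,"ty":1,"tz":0,"spin":0,"hand":1},{"tx":0.06,"ty":1,"tz":0,"spin":0,"hand":1},{"tx":0.06,"ty":1,"tz":0,"spin":0,"hand":1},{"tx":0.06,"ty":1,"tz":0,"spin":0,"hand":1},{"tx":0.06,"ty":1,"tz":0,"spin":0,"hand":1},{"tx":0.06,"ty":1,"tz":0,"spin":0,"hand":1},{"tx":0.06,"ty":1,"tz":0,"spin":0,"hand":1},{"tx":0.06,"ty":1,"tz":0,"spin":0,"hand":1},{"tx":0.06,"ty":1,"tz":0,"spin":0,"hand":1},{"tx":0.06,"ty":1,"tz":0,"spin":0,"hand":1},{"tx":0.06,"ty":1,"tz":0,"spin":0,"hand":1}]'
$H '[{"tx":0.12,"ty":1,"tz":0,"spin":0,"hand":1},{"tx":0.12,"ty":1,"tz":0,"spin":0,"hand":1},{"tx":0,"ty":1,"tz":0.7,"spin":0,"hand":1},{"tx":0,"ty":0.4,"tz":1,"spin":0,"hand":1},{"tx":0,"ty":0,"tz":0,"spin":0,"hand":1}]'
python3 -c "
from h import *
go(.508,.1705,.022,80.4)
im=r.get_image('side');f=im['frame'];cv2.imwrite('pics/c4.png',cv2.resize(f[120:240,260:420],None,fx=4.5,fy=4.5,interpolation=cv2.INTER_CUBIC))"
```

```text
t: 15.6
tcp_pos: [0.4782, -0.116, 0.1297]
eef_rot: [[-0.985, 0.174, -0.001], [0.174, 0.985, 0.0], [0.001, 0.0, -1.0]]
contact_force: [0.5, -0.6, -2.1]
gripper_width: 0.0242
finger_force: 59.3
t: 16.7
tcp_pos: [0.5024, 0.1031, 0.1298]
eef_rot: [[-0.985, 0.174, -0.001], [0.174, 0.985, 0.0], [0.001, 0.0, -1.0]]
contact_force: [0.5, 0.1, -1.7]
gripper_width: 0.0247
finger_force: 59.3
t: 17.2
tcp_pos: [0.5078, 0.1707, 0.0937]
eef_rot: [[-0.985, 0.172, -0.004], [0.172, 0.985, -0.001], [0.004, -0.001, -1.0]]
contact_force: [-1.0, -0.5, -1.6]
gripper_width: 0.0242
finger_force: 59.3
t 17.2 tcp [0.5078 0.1707 0.0937] yaw 80.1 w 0.0242 ff 59.3 F [-1.  -0.5 -1.6] j [ 0.32  0.34 -0.23  1.    0.    0.5 ]
spin -0.006 (-0.3 deg) tx -0.01 ty -0.01 tz 3.59
```

View pics/c4.png

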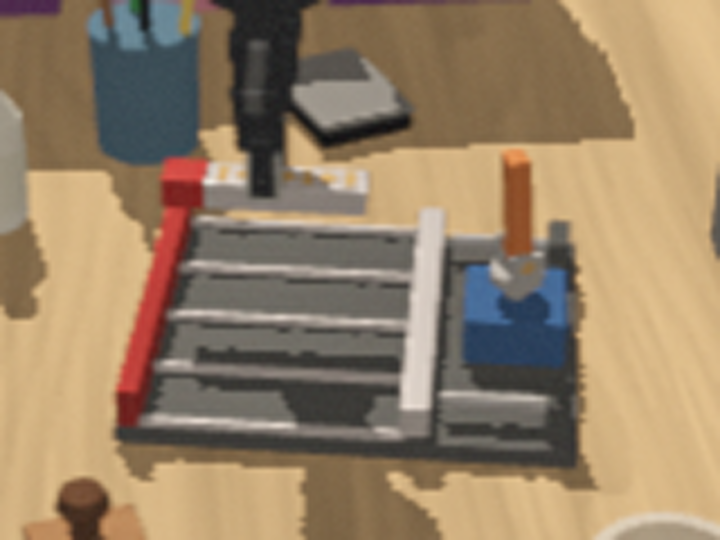

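The bar is gripped level and centrally, with its red end towards the stop. Lowering it.

```bash
H="python3 -m handwheel"
$H '[{"tx":0,"ty":0,"tz":1,"spin":0,"hand":1},{"tx":0,"ty":0,"tz":1,"spin":0,"hand":1},{"tx":0,"ty":0,"tz":0.8,"spin":0,"hand":1},{"tx":0,"ty":0,"tz":0.5,"spin":0,"hand":1},{"tx":0,"ty":0,"tz":0.2,"spin":0,"hand":1},{"tx":0,"ty":0,"tz":0,"spin":0,"hand":1}]'
python3 -c "
from h import *
go(.508,.1705,.022,80.4)
im=r.get_image('side');f=im['frame'];cv2.imwrite('pics/c5.png',cv2.resize(f[120:240,260:420],None,fx=4.5,fy=4.5,interpolation=cv2.INTER_CUBIC))"
```

```text
t: 17.85
tcp_pos: [0.5123, 0.1693, 0.0314]
eef_rot: [[-0.985, 0.173, 0.007], [0.173, 0.985, 0.001], [-0.007, 0.002, -1.0]]
contact_force: [-6.9, -7.1, 45.8]
gripper_width: 0.024
finger_force: 67.6
t 17.9 tcp [0.5123 0.1693 0.0314] yaw 80.0 w 0.0240 ff 67.6 F [-6.9 -7.1 45.8] j [ 0.32  0.4  -0.33  0.84 -0.    0.49]
spin -0.009 (-0.4 deg) tx 0.22 ty 0.02 tz 0.47
```

View pics/c5.png

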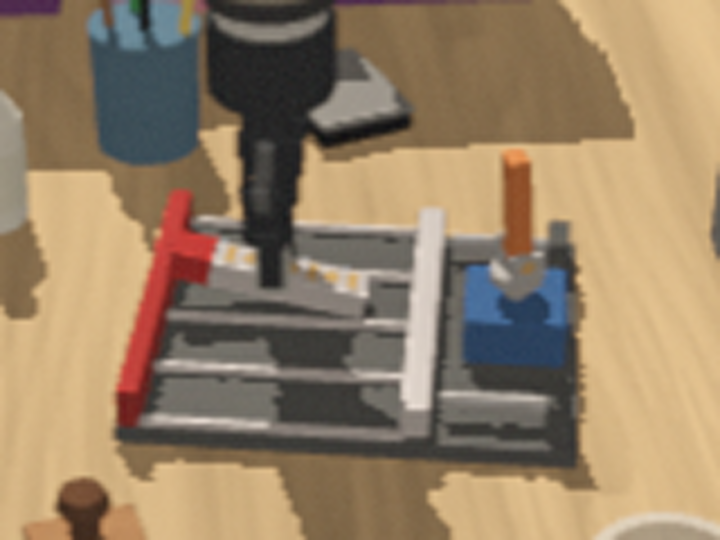

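The red end caught on top of the stop. I'll lift and shift it 9 mm towards the jaw.

```bash
H="python3 -m handwheel"
$H '[{"tx":0,"ty":0,"tz":-0.6,"spin":0,"hand":1},{"tx":0,"ty":0,"tz":-1,"spin":0,"hand":1},{"tx":-0.45,"ty":0,"tz":0,"spin":0,"hand":1},{"tx":0,"ty":0,"tz":0,"spin":0,"hand":1}]'
python3 -c "
from h import *
go(.516,.169,.022,80.4)
im=r.get_image('side');f=im['frame'];cv2.imwrite('pics/c6.png',cv2.resize(f[120:240,260:420],None,fx=4.5,fy=4.5,interpolation=cv2.INTER_CUBIC))"
```

```text
t: 18.3
tcp_pos: [0.5199, 0.1684, 0.0585]
eef_rot: [[-0.985, 0.171, 0.002], [0.171, 0.985, 0.001], [-0.001, 0.001, -1.0]]
contact_force: [-1.0, -0.6, -2.5]
gripper_width: 0.024
finger_force: 62.3
t 18.3 tcp [0.5199 0.1684 0.0585] yaw 80.2 w 0.0240 ff 62.3 F [-1.  -0.6 -2.5] j [ 0.31  0.39 -0.27  0.92  0.    0.48]
spin -0.005 (-0.2 deg) tx 0.20 ty -0.00 tz 1.83
```

View pics/c6.png

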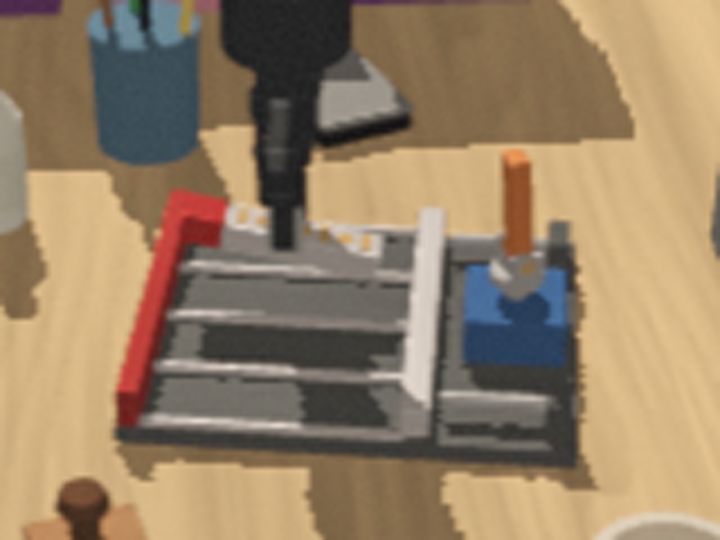

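```bash
H="python3 -m handwheel"
$H '[{"tx":-0.15,"ty":0,"tz":0.6,"spin":0,"hand":1},{"tx":0,"ty":0,"tz":0.4,"spin":0,"hand":1},{"tx":0,"ty":0,"tz":0.15,"spin":0,"hand":1},{"tx":0,"ty":0,"tz":0.15,"spin":0,"hand":1},{"tx":0,"ty":0,"tz":0.15,"spin":0,"hand":1},{"tx":0,"ty":0,"tz":0.15,"spin":0,"hand":1},{"tx":0,"ty":0,"tz":0,"spin":0,"hand":1}]' 25
python3 -c "
from h import *
go(.516,.169,.022,80.4)
im=r.get_image('side');f=im['frame'];cv2.imwrite('pics/c7.png',cv2.resize(f[120:240,260:420],None,fx=4.5,fy=4.5,interpolation=cv2.INTER_CUBIC))"
```

```text
t: 19.05
tcp_pos: [0.5201, 0.1686, 0.0261]
eef_rot: [[-0.986, 0.169, -0.002], [0.169, 0.986, 0.001], [0.002, 0.001, -1.0]]
contact_force: [-6.7, 0.9, 8.8]
gripper_width: 0.0239
finger_force: 64.1
t 19.1 tcp [0.5201 0.1686 0.0261] yaw 80.3 w 0.0239 ff 64.1 F [-6.7  0.9  8.8] j [ 0.31  0.42 -0.31  0.84  0.    0.48]
spin -0.002 (-0.1 deg) tx 0.20 ty -0.01 tz 0.20
```

View pics/c7.png

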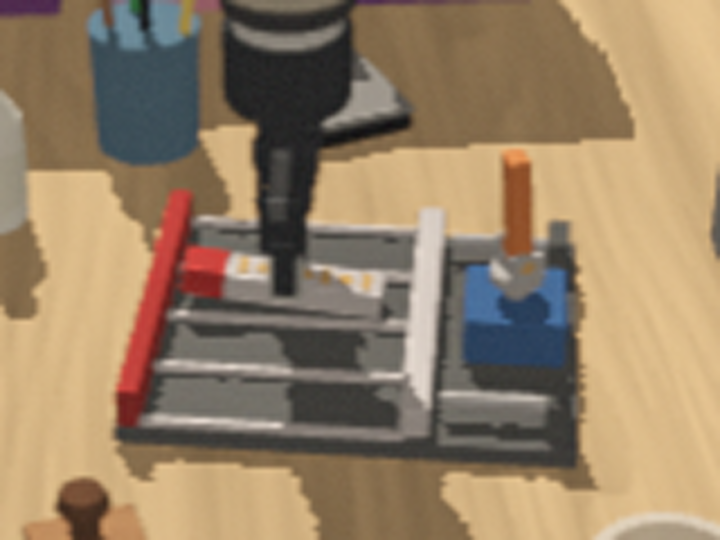

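The red end is inside the stop now. Releasing and rising.

```bash
H="python3 -m handwheel"
$H '[{"tx":0,"ty":0,"tz":0,"spin":0,"hand":0.65},{"tx":0,"ty":0,"tz":0,"spin":0,"hand":0.55},{"tx":0,"ty":0,"tz":0,"spin":0,"hand":0.5},{"tx":0,"ty":0,"tz":0,"spin":0,"hand":0.5},{"tx":0,"ty":0,"tz":-0.5,"spin":0,"hand":0.5},{"tx":0,"ty":0,"tz":-1,"spin":0,"hand":0.5},{"tx":0,"ty":0,"tz":-1,"spin":0,"hand":0.4},{"tx":0,"ty":0,"tz":-1,"spin":0,"hand":0.4},{"tx":0,"ty":0,"tz":-1,"spin":0,"hand":0.4},{"tx":0,"ty":0,"tz":-1,"spin":0,"hand":0.4}]' 60
$H '[{"tx":0,"ty":0,"tz":-1,"spin":0,"hand":0.4},{"tx":0,"ty":-1,"tz":-0.5,"spin":0,"hand":0.4},{"tx":0,"ty":-1,"tz":0,"spin":0,"hand":0.4},{"tx":0,"ty":-1,"tz":0,"spin":0,"hand":0.4},{"tx":0,"ty":-1,"tz":0,"spin":0,"hand":0.4},{"tx":0,"ty":-1,"tz":0,"spin":0,"hand":0.4},{"tx":0,"ty":-1,"tz":0,"spin":0,"hand":0.4},{"tx":0,"ty":-1,"tz":0,"spin":0,"hand":0.4},{"tx":0,"ty":-1,"tz":0,"spin":0,"hand":0.4},{"tx":0,"ty":-1,"tz":0,"spin":0,"hand":0.4},{"tx":0,"ty":-1,"tz":0,"spin":0,"hand":0.4}]'
$H '[{"tx":0,"ty":-1,"tz":0,"spin":0.15,"hand":0.4},{"tx":0,"ty":-1,"tz":0,"spin":0.15,"hand":0.4},{"tx":0,"ty":-1,"tz":0,"spin":0.15,"hand":0.4},{"tx":0,"ty":-1,"tz":0,"spin":0.15,"hand":0.4},{"tx":0,"ty":-1,"tz":0,"spin":0.15,"hand":0.4}]'
python3 -c "
from h import *
go(.466,-.4178,.15,-100)
im=r.get_image('side');f=im['frame'];a=cv2.resize(f[150:240,270:400],None,fx=4.4,fy=4.4,interpolation=cv2.INTER_CUBIC);b=cv2.resize(f[320:400,270:400],None,fx=2.5,fy=2.5,interpolation=cv2.INTER_CUBIC)
c=np.zeros((600,572,3),np.uint8);c[:396]=a;c[400:600,:325]=b;cv2.imwrite('pics/c8.png',c)"
```

```text
t: 20.1
tcp_pos: [0.521, 0.168, 0.1373]
eef_rot: [[-0.986, 0.169, -0.0], [0.169, 0.986, 0.001], [0.001, 0.001, -1.0]]
contact_force: [0.3, 0.4, -0.4]
gripper_width: 0.0515
finger_force: 0.0
t: 21.2
tcp_pos: [0.4871, -0.0299, 0.1665]
eef_rot: [[-0.986, 0.169, -0.0], [0.169, 0.986, 0.0], [0.0, 0.0, -1.0]]
contact_force: [0.5, -1.0, 0.3]
gripper_width: 0.0511
finger_force: 0.0
t: 21.7
tcp_pos: [0.4481, -0.1205, 0.1664]
eef_rot: [[-0.722, 0.692, -0.0], [0.692, 0.722, 0.0], [0.0, -0.0, -1.0]]
contact_force: [0.2, -0.6, 0.8]
gripper_width: 0.0511
finger_force: 0.0
t 21.7 tcp [ 0.4481 -0.1205  0.1664] yaw 46.2 w 0.0511 ff 0.0 F [ 0.2 -0.6  0.8] j [-0.26  0.17 -0.28  1.13  0.    0.5 ]
spin 3.249 (146.2 deg) tx 3.46 ty 14.48 tz 0.82
```

View pics/c8.png

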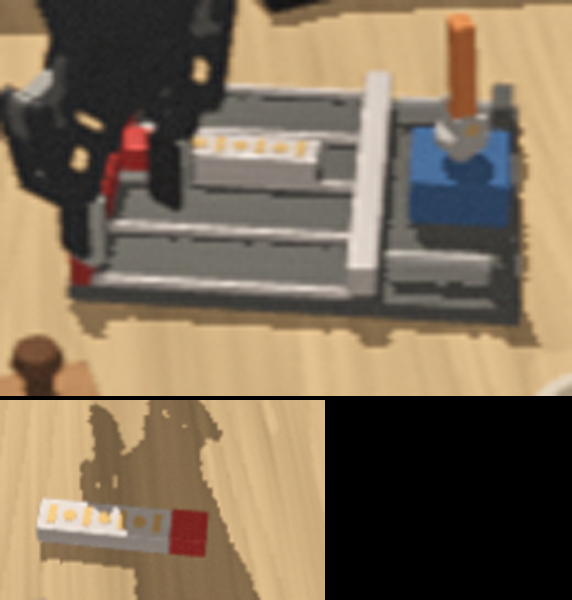

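Bar B hasn't moved. Bar A is in the lane, but I need the top view to tell whether it sits clear of the ribs.

```bash
python3 - <<'E'
from h import *
im=r.get_image('top');f=im['frame'];cv2.imwrite('pics/c9.png',cv2.resize(f[135:240,232:332],None,fx=5.5,fy=5.5,interpolation=cv2.INTER_CUBIC))
E
```

```text
(no output)
```

View pics/c9.png

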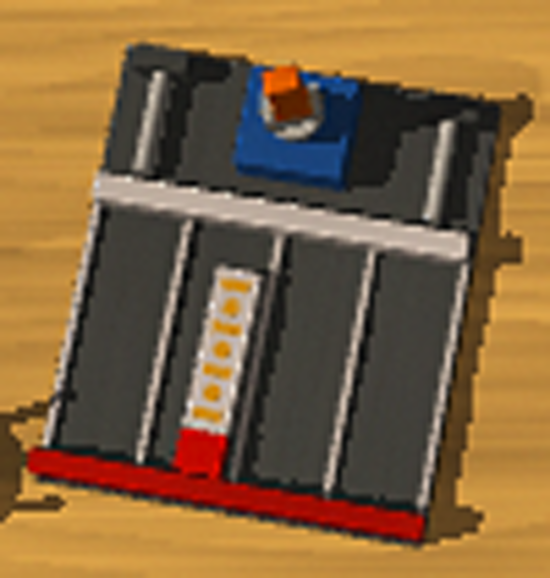

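Bar A lies flat and centred in its lane, red end at the stop. On to bar B: translate first, then spin, to stay clear of the j6 limit.

```bash
H="python3 -m handwheel"
$H '[{"tx":-1,"ty":-0.92,"tz":0,"spin":0,"hand":0.3},{"tx":-1,"ty":-0.92,"tz":0,"spin":0,"hand":0.3},{"tx":-1,"ty":-0.92,"tz":0,"spin":0,"hand":0.3},{"tx":-1,"ty":-0.92,"tz":0,"spin":0,"hand":0.3},{"tx":-1,"ty":-0.92,"tz":0,"spin":0,"hand":0.3},{"tx":-1,"ty":-0.92,"tz":0,"spin":0,"hand":0.3},{"tx":-1,"ty":-0.92,"tz":0,"spin":0,"hand":0.3},{"tx":-1,"ty":-0.92,"tz":0,"spin":0,"hand":0.3},{"tx":-1,"ty":-0.92,"tz":0,"spin":0,"hand":0.3},{"tx":-1,"ty":-0.92,"tz":0,"spin":0,"hand":0.3},{"tx":-1,"ty":-0.92,"tz":0,"spin":0,"hand":0.3}]'
$H '[{"tx":0,"ty":0,"tz":0,"spin":0.185,"hand":0.3},{"tx":0,"ty":0,"tz":0,"spin":0.185,"hand":0.3},{"tx":0,"ty":0,"tz":0,"spin":0.185,"hand":0.3},{"tx":0,"ty":0,"tz":0,"spin":0.185,"hand":0.3},{"tx":0,"ty":0,"tz":0,"spin":0.185,"hand":0.3},{"tx":0,"ty":0,"tz":0,"spin":0.185,"hand":0.3},{"tx":0,"ty":0,"tz":0,"spin":0.185,"hand":0.3},{"tx":0,"ty":0,"tz":0,"spin":0.185,"hand":0.3},{"tx":0,"ty":0,"tz":0,"spin":0.185,"hand":0.3}]'
$H '[{"tx":0,"ty":0,"tz":0,"spin":0.185,"hand":0.3},{"tx":0,"ty":0,"tz":0,"spin":0.185,"hand":0.3},{"tx":0,"ty":0,"tz":0,"spin":0.185,"hand":0.3},{"tx":0,"ty":0,"tz":0,"spin":0.185,"hand":0.3},{"tx":0,"ty":0,"tz":0,"spin":0.185,"hand":0.3},{"tx":0,"ty":0,"tz":0,"spin":0.185,"hand":0.3},{"tx":0,"ty":0,"tz":0,"spin":0.185,"hand":0.3},{"tx":0,"ty":0,"tz":0,"spin":0.185,"hand":0.3},{"tx":0,"ty":0,"tz":0,"spin":0,"hand":0.4}]'
python3 -c "
from h import *
go(.467,-.4175,.023,-100)"
```

```text
t: 22.9
tcp_pos: [0.4693, -0.4187, 0.1659]
eef_rot: [[-0.727, 0.686, -0.001], [0.686, 0.727, 0.0], [0.001, -0.0, -1.0]]
contact_force: [-0.2, 1.1, 0.1]
gripper_width: 0.0596
finger_force: 0.0
t: 23.8
tcp_pos: [0.4693, -0.4175, 0.1659]
eef_rot: [[0.479, 0.878, -0.001], [0.878, -0.479, 0.0], [0.0, -0.001, -1.0]]
contact_force: [-0.3, -0.5, -0.1]
gripper_width: 0.0599
finger_force: 0.0
t: 24.7
tcp_pos: [0.4693, -0.4175, 0.1659]
eef_rot: [[0.996, -0.087, -0.001], [-0.087, -0.996, 0.0], [-0.001, -0.0, -1.0]]
contact_force: [0.6, 0.2, 0.3]
gripper_width: 0.0512
finger_force: 0.0
t 24.7 tcp [ 0.4693 -0.4175  0.1659] yaw -95.0 w 0.0512 ff 0.0 F [0.6 0.2 0.3] j [-0.73  0.44  0.12  1.25 -0.    2.5 ]
spin 0.111 (5.0 deg) tx -0.11 ty 0.02 tz 7.14
```

```bash
H="python3 -m handwheel"
$H '[{"tx":-0.1,"ty":0,"tz":1,"spin":0.111,"hand":0.4},{"tx":0,"ty":0,"tz":1,"spin":0,"hand":0.4},{"tx":0,"ty":0,"tz":1,"spin":0,"hand":0.4},{"tx":0,"ty":0,"tz":1,"spin":0,"hand":0.4},{"tx":0,"ty":0,"tz":1,"spin":0,"hand":0.4},{"tx":0,"ty":0,"tz":1,"spin":0,"hand":0.4},{"tx":0,"ty":0,"tz":1,"spin":0,"hand":0.4},{"tx":0,"ty":0,"tz":0.6,"spin":0,"hand":0.4},{"tx":0,"ty":0,"tz":0.3,"spin":0,"hand":0.4},{"tx":0,"ty":0,"tz":0,"spin":0,"hand":0.4}]'
$H '[{"tx":0,"ty":0,"tz":0,"spin":0,"hand":0.85},{"tx":0,"ty":0,"tz":0,"spin":0,"hand":1},{"tx":0,"ty":0,"tz":0,"spin":0,"hand":1},{"tx":0,"ty":0,"tz":0,"spin":0,"hand":1},{"tx":0,"ty":0,"tz":0,"spin":0,"hand":1}]' 60
$H '[{"tx":0,"ty":0,"tz":-1,"spin":0,"hand":1},{"tx":0,"ty":0,"tz":-1,"spin":0,"hand":1},{"tx":0,"ty":0,"tz":-1,"spin":0,"hand":1},{"tx":0,"ty":0,"tz":-1,"spin":0,"hand":1},{"tx":0,"ty":0,"tz":-1,"spin":0,"hand":1},{"tx":0,"ty":0,"tz":-1,"spin":0,"hand":1},{"tx":0,"ty":0,"tz":0,"spin":0,"hand":1}]'
```

```text
t: 25.7
tcp_pos: [0.4664, -0.4174, 0.0071]
eef_rot: [[0.985, -0.172, -0.002], [-0.172, -0.985, 0.001], [-0.002, -0.001, -1.0]]
contact_force: [0.0, 0.3, 1.0]
gripper_width: 0.0511
finger_force: 0.0
t: 26.2
tcp_pos: [0.4671, -0.4182, 0.0088]
eef_rot: [[0.985, -0.174, 0.001], [-0.174, -0.985, -0.001], [0.001, 0.001, -1.0]]
contact_force: [-0.8, 1.0, 6.1]
gripper_width: 0.0241
finger_force: 59.8
t: 26.9
tcp_pos: [0.4677, -0.4188, 0.1304]
eef_rot: [[0.985, -0.174, 0.003], [-0.174, -0.985, -0.003], [0.003, 0.002, -1.0]]
contact_force: [1.1, -0.6, -1.6]
gripper_width: 0.024
finger_force: 59.4
```

```bash
H="python3 -m handwheel"
$H '[{"tx":0,"ty":0,"tz":0,"spin":-0.185,"hand":1},{"tx":0,"ty":0,"tz":0,"spin":-0.185,"hand":1},{"tx":0,"ty":0,"tz":0,"spin":-0.185,"hand":1},{"tx":0,"ty":0,"tz":0,"spin":-0.185,"hand":1},{"tx":0,"ty":0,"tz":0,"spin":-0.185,"hand":1},{"tx":0,"ty":0,"tz":0,"spin":-0.185,"hand":1},{"tx":0,"ty":0,"tz":0,"spin":-0.185,"hand":1},{"tx":0,"ty":0,"tz":0,"spin":-0.185,"hand":1},{"tx":0,"ty":0,"tz":0,"spin":-0.185,"hand":1},{"tx":0,"ty":0,"tz":0,"spin":-0.185,"hand":1},{"tx":0,"ty":0,"tz":0,"spin":-0.185,"hand":1}]'
$H '[{"tx":0,"ty":0,"tz":0,"spin":-0.185,"hand":1},{"tx":0,"ty":0,"tz":0,"spin":-0.185,"hand":1},{"tx":0,"ty":0,"tz":0,"spin":-0.185,"hand":1},{"tx":0,"ty":0,"tz":0,"spin":-0.185,"hand":1},{"tx":0,"ty":0,"tz":0,"spin":-0.185,"hand":1},{"tx":0,"ty":0,"tz":0,"spin":-0.185,"hand":1},{"tx":0,"ty":0,"tz":0,"spin":-0.185,"hand":1},{"tx":0,"ty":0,"tz":0,"spin":-0.185,"hand":1},{"tx":0,"ty":0,"tz":0,"spin":-0.185,"hand":1},{"tx":0,"ty":0,"tz":0,"spin":-0.185,"hand":1},{"tx":0,"ty":0,"tz":0,"spin":-0.125,"hand":1},{"tx":0,"ty":0,"tz":0,"spin":0,"hand":1}]'
python3 -c "
from h import *
go(.5055,.061,.13,80.4)"
```

```text
t: 28.0
tcp_pos: [0.4662, -0.4174, 0.1262]
eef_rot: [[0.141, 0.99, -0.002], [0.99, -0.141, 0.001], [0.001, -0.002, -1.0]]
contact_force: [-0.4, 0.8, -2.3]
gripper_width: 0.0244
finger_force: 59.3
t: 29.2
tcp_pos: [0.4662, -0.4174, 0.1263]
eef_rot: [[-0.986, 0.165, -0.002], [0.165, 0.986, 0.001], [0.002, 0.001, -1.0]]
contact_force: [-0.2, -0.9, -1.5]
gripper_width: 0.0241
finger_force: 59.3
t 29.2 tcp [ 0.4662 -0.4174  0.1263] yaw 80.5 w 0.0241 ff 59.3 F [-0.2 -0.9 -1.5] j [-0.73  0.46  0.05  1.16 -0.   -0.56]
spin 0.003 (0.1 deg) tx 2.05 ty 23.91 tz -0.18
```

```bash
H="python3 -m handwheel"
$H '[{"tx":0.085,"ty":1,"tz":0,"spin":0,"hand":1},{"tx":0.085,"ty":1,"tz":0,"spin":0,"hand":1},{"tx":0.085,"ty":1,"tz":0,"spin":0,"hand":1},{"tx":0.085,"ty":1,"tz":0,"spin":0,"hand":1},{"tx":0.085,"ty":1,"tz":0,"spin":0,"hand":1},{"tx":0.085,"ty":1,"tz":0,"spin":0,"hand":1},{"tx":0.085,"ty":1,"tz":0,"spin":0,"hand":1},{"tx":0.085,"ty":1,"tz":0,"spin":0,"hand":1},{"tx":0.085,"ty":1,"tz":0,"spin":0,"hand":1},{"tx":0.085,"ty":1,"tz":0,"spin":0,"hand":1},{"tx":0.085,"ty":1,"tz":0,"spin":0,"hand":1},{"tx":0.085,"ty":1,"tz":0,"spin":0,"hand":1}]'
$H '[{"tx":0.085,"ty":1,"tz":0,"spin":0,"hand":1},{"tx":0.085,"ty":1,"tz":0,"spin":0,"hand":1},{"tx":0.085,"ty":1,"tz":0,"spin":0,"hand":1},{"tx":0.085,"ty":1,"tz":0,"spin":0,"hand":1},{"tx":0.085,"ty":1,"tz":0,"spin":0,"hand":1},{"tx":0.085,"ty":1,"tz":0,"spin":0,"hand":1},{"tx":0.085,"ty":1,"tz":0,"spin":0,"hand":1},{"tx":0.085,"ty":1,"tz":0,"spin":0,"hand":1},{"tx":0.085,"ty":1,"tz":0,"spin":0,"hand":1},{"tx":0.085,"ty":1,"tz":0.5,"spin":0,"hand":1},{"tx":0.085,"ty":1,"tz":1,"spin":0,"hand":1},{"tx":0.085,"ty":0.9,"tz":1,"spin":0,"hand":1}]'
$H '[{"tx":0,"ty":0,"tz":0.8,"spin":0,"hand":1},{"tx":0,"ty":0,"tz":0.4,"spin":0,"hand":1},{"tx":0,"ty":0,"tz":0,"spin":0,"hand":1}]'
python3 -c "
from h import *
go(.5055,.061,.022,80.4)
im=r.get_image('side');f=im['frame'];cv2.imwrite('pics/c10.png',cv2.resize(f[120:240,260:420],None,fx=4.5,fy=4.5,interpolation=cv2.INTER_CUBIC))"
```

```text
t: 30.4
tcp_pos: [0.4862, -0.1761, 0.1276]
eef_rot: [[-0.986, 0.167, -0.001], [0.167, 0.986, 0.0], [0.001, 0.0, -1.0]]
contact_force: [-0.1, 0.5, -1.6]
gripper_width: 0.024
finger_force: 59.4
t: 31.6
tcp_pos: [0.5057, 0.062, 0.0775]
eef_rot: [[-0.986, 0.167, 0.0], [0.167, 0.986, 0.001], [-0.0, 0.001, -1.0]]
contact_force: [0.4, -0.4, -1.6]
gripper_width: 0.0239
finger_force: 59.4
t: 31.9
tcp_pos: [0.5046, 0.0607, 0.0529]
eef_rot: [[-0.986, 0.166, -0.003], [0.166, 0.986, 0.0], [0.003, -0.0, -1.0]]
contact_force: [-0.9, -0.6, -2.3]
gripper_width: 0.024
finger_force: 59.4
t 31.9 tcp [0.5046 0.0607 0.0529] yaw 80.4 w 0.0240 ff 59.4 F [-0.9 -0.6 -2.3] j [ 0.12  0.34 -0.36  0.87  0.    0.29]
spin 0.001 (0.0 deg) tx -0.04 ty 0.02 tz 1.54
```

View pics/c10.png

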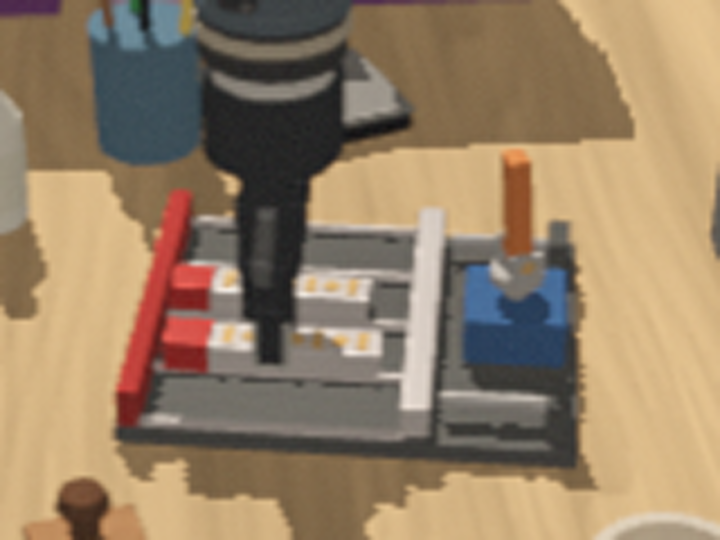

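Bar B is level above the last lane, with clearance at the stop (left) and the jaw (right). Lowering and releasing.

```bash
H="python3 -m handwheel"
$H '[{"tx":0.15,"ty":0,"tz":0.7,"spin":0,"hand":1},{"tx":0,"ty":0,"tz":0.4,"spin":0,"hand":1},{"tx":0,"ty":0,"tz":0.25,"spin":0,"hand":1},{"tx":0,"ty":0,"tz":0.1,"spin":0,"hand":1},{"tx":0,"ty":0,"tz":0,"spin":0,"hand":1}]'
$H '[{"tx":0,"ty":0,"tz":0,"spin":0,"hand":0.65},{"tx":0,"ty":0,"tz":0,"spin":0,"hand":0.55},{"tx":0,"ty":0,"tz":0,"spin":0,"hand":0.5},{"tx":0,"ty":0,"tz":0,"spin":0,"hand":0.5},{"tx":0,"ty":0,"tz":-0.5,"spin":0,"hand":0.5},{"tx":0,"ty":0,"tz":-1,"spin":0,"hand":0.5},{"tx":0,"ty":0,"tz":-1,"spin":0,"hand":0.4},{"tx":0,"ty":0,"tz":-1,"spin":0,"hand":0.4},{"tx":0,"ty":0,"tz":-1,"spin":0,"hand":0.4},{"tx":0,"ty":0,"tz":-1,"spin":0,"hand":0.4},{"tx":0,"ty":0,"tz":-1,"spin":0,"hand":0.4},{"tx":0,"ty":0,"tz":-1,"spin":0,"hand":0.4}]'
$H '[{"tx":0,"ty":-1,"tz":-1,"spin":0,"hand":0.4},{"tx":0,"ty":-1,"tz":-1,"spin":0,"hand":0.4},{"tx":0,"ty":-1,"tz":-1,"spin":0,"hand":0.4},{"tx":0,"ty":-1,"tz":-1,"spin":0,"hand":0.4},{"tx":0,"ty":-1,"tz":-1,"spin":0,"hand":0.4},{"tx":0,"ty":-1,"tz":0,"spin":0,"hand":0.4},{"tx":0,"ty":-1,"tz":0,"spin":0,"hand":0.4},{"tx":0,"ty":-1,"tz":0,"spin":0,"hand":0.4},{"tx":0,"ty":-1,"tz":0,"spin":0,"hand":0.4}]'
python3 - <<'E'
from h import *
go(.6455,.1186,.2,0)
im=r.get_image('top');f=im['frame'];cv2.imwrite('pics/c11.png',cv2.resize(f[135:240,232:332],None,fx=5.5,fy=5.5,interpolation=cv2.INTER_CUBIC))
E
```

```text
t: 32.45
tcp_pos: [0.5028, 0.0608, 0.0248]
eef_rot: [[-0.986, 0.166, -0.001], [0.166, 0.986, 0.0], [0.001, 0.0, -1.0]]
contact_force: [0.7, -0.6, -1.2]
gripper_width: 0.0242
finger_force: 59.4
t: 33.65
tcp_pos: [0.5027, 0.0609, 0.1764]
eef_rot: [[-0.986, 0.166, -0.0], [0.166, 0.986, 0.001], [0.0, 0.0, -1.0]]
contact_force: [0.1, 0.3, -0.4]
gripper_width: 0.0513
finger_force: 0.0
t: 34.55
tcp_pos: [0.4726, -0.1174, 0.2756]
eef_rot: [[-0.986, 0.166, -0.0], [0.166, 0.986, 0.0], [0.0, 0.0, -1.0]]
contact_force: [0.1, 0.6, -0.8]
gripper_width: 0.0514
finger_force: 0.0
t 34.5 tcp [ 0.4726 -0.1174  0.2756] yaw 80.4 w 0.0514 ff 0.0 F [ 0.1  0.6 -0.8] j [-0.24  0.16  0.    1.41  0.   -0.08]
spin 1.788 (80.4 deg) tx 11.80 ty 8.64 tz 3.78
```

View pics/c11.png

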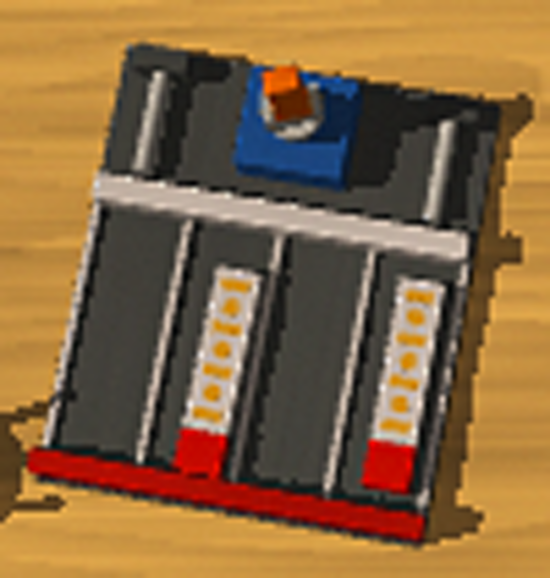

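Both bars are flat in their own lanes, red ends at the stop (A at crop (200,450), B at (388,465)). Now I'll fit the lever pose from both cameras.

```bash
cat > lev.py <<'E'
from h import *
from scipy.optimize import differential_evolution
S=6
def masks():
    out=[]
    for n in("top","side"):
        im=r.get_image(n);f=im["frame"];c=proj(im,[.645,.119,.1]).astype(int);w=26
        g=f[c[1]-w:c[1]+w,c[0]-w:c[0]+w]
        G=cv2.cvtColor(cv2.resize(g,None,fx=S,fy=S,interpolation=cv2.INTER_CUBIC),cv2.COLOR_BGR2HSV)
        m=cv2.inRange(G,(3,140,90),(15,255,255))
        k,l,st,_=cv2.connectedComponentsWithStats(m)
        m=(l==1+np.argmax(st[1:,4])).astype(np.uint8)
        out.append((im,c-w,m))
    return out
def pts(p):
    bx,by,yaw,t,zp=p
    X=np.array([[x,y,z] for x in(-.01,.01) for y in(-.007,.007) for z in(.002,.066)])
    c,s=np.cos(t),np.sin(t);X=X@np.array([[1,0,0],[0,c,s],[0,-s,c]]).T
    c,s=np.cos(yaw),np.sin(yaw);X=X@np.array([[c,-s,0],[s,c,0],[0,0,1]]).T
    return X+[bx,by,zp]
def fit(M,bounds,zp):
    def cost(p):
        e=0
        for im,o,m in M:
            q=np.array([proj(im,x) for x in pts([*p,zp])])
            h=cv2.convexHull((((q-o)+.5)*S).astype(np.float32)).astype(np.int32)
            a=np.zeros_like(m);cv2.fillConvexPoly(a,h,1);e+=1-(a&m).sum()/max((a|m).sum(),1)
        return e
    s=differential_evolution(cost,bounds,seed=1,maxiter=40,popsize=14,polish=False);return s.x,s.fun
E
sed -i 's/K\[:2,2\]).round(1)/K[:2,2]).round(2)/' h.py
python3 - <<'E'
from lev import *
M=masks();print([m.sum()/36 for _,_,m in M])
cy=np.radians(-9.6)
for lo,hi in((0,.4),(.4,.8),(.8,1.2)):   # phi ranges
    x,f=fit(M,[(.632,.66),(.105,.132),(cy+9-hi,cy+9-lo),(0,.1)],.0707)
    print("phi",cy+9-x[2],"fold",x[3],x[:2],f)
E
```

```text
[np.float64(57.55555555555556), np.float64(131.5)]
phi 0.39156997779980607 fold 0.07300111010449391 [0.64987501 0.12242729] 0.667600413793795
phi 0.7913582316415759 fold 0.0874292416227582 [0.6512556  0.12128834] 0.5053717902918787
phi 1.0689805073333183 fold 0.06511527053557292 [0.65011433 0.1200065 ] 0.4394846732934198
```

```bash
cat >> lev.py <<'E'
def each(M,p,zp):
    for im,o,m in M:
        q=np.array([proj(im,x) for x in pts([*p,zp])]);h=cv2.convexHull((((q-o)+.5)*S).astype(np.float32)).astype(np.int32)
        a=np.zeros_like(m);cv2.fillConvexPoly(a,h,1)
        print("model",cv2.boundingRect(a),"mask",cv2.boundingRect(m),1-(a&m).sum()/(a|m).sum(),cv2.minAreaRect(cv2.findNonZero(m)))
E
python3 - <<'E'
from lev import *
M=masks();cy=np.radians(-9.6)
each(M,[.6501,.120,cy+9-1.069,.065],.0707)
for n in (0,1):
    for lo,hi in((0,.3),(.3,.6),(.6,.9),(.9,1.2)):
        x,f=fit(M[n:n+1],[(.632,.66),(.105,.132),(cy+9-hi,cy+9-lo),(0,.1)],.0707)
        print(n,"phi",(cy+9-x[2]).round(3),"fold",x[3].round(3),x[:2].round(4),f)
    im,o,m=M[n];print("\n".join("".join(" #"[v] for v in row) for row in m[3::6,3::6] if row.any()))
E
```

```text
model (129, 124, 57, 62) mask (130, 124, 56, 63) 0.30452817144832356 ((155.941162109375, 153.7646942138672), (58.208553314208984, 47.536983489990234), 75.96376037597656)
model (148, 74, 39, 154) mask (149, 80, 38, 140) 0.14605524462899444 ((167.68438720703125, 149.3782196044922), (138.99696350097656, 36.26597213745117), 89.02897644042969)
0 phi 0.294 fold 0.07 [0.6501 0.1227] 0.3055457435535146
0 phi 0.592 fold 0.099 [0.6514 0.1226] 0.21010425020048118
0 phi 0.686 fold 0.094 [0.6512 0.1218] 0.19523039611964432
0 phi 0.901 fold 0.081 [0.6508 0.1204] 0.246927374301676
                        ####                        
                      ######                        
                      ######                        
                      ######                        
                      ###### #                      
                      #    ###                      
                       # #####                      
                       # ######                     
                         ######                     
                        ##                        
[... 780 characters left out ...]
         ######                     
                         ######                     
                         ######                     
                         ######                     
                         ######                     
                         ######                     
                         ######                     
                         ######                     
                          #####                     
                          #####                     
                         ######                     
                         ######                     
                         ######                     
                          #
```

```bash
sed -i 's/(3,140,90),(15,255,255)/(0,120,60),(17,255,255)/' lev.py
python3 - <<'E'
from lev import *
M=masks();cy=np.radians(-9.6)
for n in (0,1,2):
    for lo,hi in((.3,.6),(.6,.9),(.9,1.2)):
        x,f=fit(M[n:n+1] if n<2 else M,[(.632,.66),(.105,.132),(cy+9-hi,cy+9-lo),(0,.1)],.0707)
        print(n,"phi",(cy+9-x[2]).round(3),"fold",x[3].round(3),x[:2].round(4),f)
im,o,m=M[0];print("\n".join("".join(" #"[v] for v in row) for row in m[1::3,1::3] if row.any()))
E
```

```text
0 phi 0.598 fold 0.045 [0.6485 0.1209] 0.11020263064344116
0 phi 0.773 fold 0.06 [0.6495 0.1207] 0.08799134511359541
0 phi 0.917 fold 0.038 [0.6493 0.1204] 0.09920221990981615
1 phi 0.583 fold 0.098 [0.6502 0.1225] 0.2576902320561252
1 phi 0.9 fold 0.08 [0.6503 0.1187] 0.12428480610298787
1 phi 0.967 fold 0.071 [0.6501 0.1189] 0.1043677408800916
2 phi 0.599 fold 0.064 [0.6494 0.1216] 0.3754817755322988
2 phi 0.89 fold 0.052 [0.6496 0.1205] 0.24220109678015667
2 phi 0.935 fold 0.045 [0.6495 0.1205] 0.2258547285720094
                                                #########                                               
                                               ##########                                               
                                             # ###########                                              
                                            #############                                               
                                           ##############                                               
                                           ##########
[... 879 characters left out ...]
            
                                              ###############                                           
                                              ################                                          
                                              ################                                          
                                               ###############                                          
                                               ###############                                          
                                                ############                                            
                                                #########
```

```bash
H="python3 -m handwheel"
$H '[{"tx":0,"ty":0,"tz":0,"spin":-0.135,"hand":0.3},{"tx":0,"ty":0,"tz":0,"spin":-0.135,"hand":0.3},{"tx":-0.9,"ty":1,"tz":0,"spin":0,"hand":0.3},{"tx":-0.9,"ty":1,"tz":0,"spin":0,"hand":0.3},{"tx":-0.9,"ty":1,"tz":0,"spin":0,"hand":0.3},{"tx":-0.9,"ty":1,"tz":0,"spin":0,"hand":0.3},{"tx":-0.9,"ty":1,"tz":0,"spin":0,"hand":0.3},{"tx":-0.9,"ty":1,"tz":0,"spin":0,"hand":0.3},{"tx":-0.9,"ty":1,"tz":0,"spin":0,"hand":0.3},{"tx":-0.9,"ty":1,"tz":0,"spin":0,"hand":0.3},{"tx":-0.9,"ty":1,"tz":0,"spin":0,"hand":0.3},{"tx":-0.9,"ty":1,"tz":0,"spin":0,"hand":0.3}]'
$H '[{"tx":0,"ty":1,"tz":0,"spin":0,"hand":0.3},{"tx":0,"ty":0,"tz":0.5,"spin":0,"hand":0.3},{"tx":0,"ty":0,"tz":0,"spin":0,"hand":0.3}]'
python3 -c "
from h import *
go(.649,.1203,.1,92.5);print(r.get_obs()['eef_rot'][:,2])"
```

```text
t: 36.1
tcp_pos: [0.6442, 0.0933, 0.2745]
eef_rot: [[-0.999, -0.046, -0.001], [-0.046, 0.999, 0.001], [0.001, 0.001, -1.0]]
contact_force: [-0.0, 0.1, -0.2]
gripper_width: 0.0596
finger_force: 0.0
t: 36.4
tcp_pos: [0.6421, 0.112, 0.2629]
eef_rot: [[-0.999, -0.047, -0.004], [-0.047, 0.999, -0.0], [0.004, -0.0, -1.0]]
contact_force: [-0.4, -0.7, 0.2]
gripper_width: 0.0596
finger_force: 0.0
t 36.4 tcp [0.6421 0.112  0.2629] yaw 92.7 w 0.0596 ff 0.0 F [-0.4 -0.7  0.2] j [0.17 0.46 0.41 1.52 0.   0.13]
spin 0.004 (0.2 deg) tx -0.36 ty 0.40 tz 8.14
[-3.55675057e-03 -1.97038148e-04 -9.99993655e-01]
```

```bash
H="python3 -m handwheel"
$H '[{"tx":-0.36,"ty":0.4,"tz":1,"spin":0,"hand":0.3},{"tx":0,"ty":0,"tz":1,"spin":0,"hand":0.3},{"tx":0,"ty":0,"tz":1,"spin":0,"hand":0.3},{"tx":0,"ty":0,"tz":1,"spin":0,"hand":0.3},{"tx":0,"ty":0,"tz":1,"spin":0,"hand":0.3},{"tx":0,"ty":0,"tz":1,"spin":0,"hand":0.3},{"tx":0,"ty":0,"tz":1,"spin":0,"hand":0.3},{"tx":0,"ty":0,"tz":1,"spin":0,"hand":0.3},{"tx":0,"ty":0,"tz":0,"spin":0,"hand":0.3}]' 30
python3 -c "
from h import *
go(.649,.1203,.1,92.5)"
$H '[{"tx":0,"ty":0,"tz":0,"spin":0,"hand":0.65},{"tx":0,"ty":0,"tz":0,"spin":0,"hand":0.75},{"tx":0,"ty":0,"tz":0,"spin":0,"hand":0.85},{"tx":0,"ty":0,"tz":0,"spin":0,"hand":1},{"tx":0,"ty":0,"tz":0,"spin":0,"hand":1},{"tx":0,"ty":0,"tz":0,"spin":0,"hand":1}]' 30
python3 -c "
from h import *
go(.649,.1203,.1,92.5);print(r.get_obs()['torque'])"
```

```text
t: 37.3
tcp_pos: [0.6476, 0.1185, 0.1021]
eef_rot: [[-0.999, -0.044, -0.006], [-0.044, 0.999, -0.001], [0.006, -0.0, -1.0]]
contact_force: [-0.2, -0.6, -0.1]
gripper_width: 0.0601
finger_force: 0.0
t 37.3 tcp [0.6476 0.1185 0.1021] yaw 92.5 w 0.0601 ff 0.0 F [-0.2 -0.6 -0.1] j [0.18 0.53 0.1  1.15 0.   0.14]
spin 0.001 (0.0 deg) tx -0.08 ty 0.09 tz 0.10
t: 37.9
tcp_pos: [0.6503, 0.121, 0.1064]
eef_rot: [[-0.999, -0.046, 0.002], [-0.046, 0.999, 0.003], [-0.002, 0.003, -1.0]]
contact_force: [-1.3, 5.0, 3.7]
gripper_width: 0.0207
finger_force: 29.3
t 37.9 tcp [0.6503 0.121  0.1064] yaw 92.6 w 0.0207 ff 29.3 F [-1.3  5.   3.7] j [0.18 0.53 0.11 1.15 0.   0.14]
spin 0.003 (0.1 deg) tx 0.07 ty -0.03 tz 0.32
[1.11668109 0.24437506 0.07902434]
```

```bash
H="python3 -m handwheel"
$H '[{"tx":0,"ty":0.05,"tz":0,"spin":0.15,"hand":1},{"tx":0,"ty":0,"tz":0.004,"spin":0.15,"hand":1},{"tx":0,"ty":0,"tz":0.004,"spin":0.15,"hand":1},{"tx":0,"ty":0,"tz":0.004,"spin":0.15,"hand":1},{"tx":0,"ty":0,"tz":0.004,"spin":0.15,"hand":1},{"tx":0,"ty":0,"tz":0.004,"spin":0.15,"hand":1}]' 40
python3 - <<'E'
from lev import *
go(.649,.1203,.1,92.5)
M=masks();print([m.sum()/36 for _,_,m in M])
E
```

```text
t: 38.5
tcp_pos: [0.6502, 0.122, 0.1061]
eef_rot: [[-0.787, 0.617, 0.001], [0.617, 0.787, 0.003], [0.001, 0.003, -1.0]]
contact_force: [-1.3, 4.2, 5.9]
gripper_width: 0.0199
finger_force: 39.3
t 38.5 tcp [0.6502 0.122  0.1061] yaw 51.9 w 0.0199 ff 39.3 F [-1.3  4.2  5.9] j [0.18 0.53 0.11 1.15 0.   0.85]
spin -0.903 (-40.6 deg) tx 0.06 ty -0.08 tz 0.30
[np.float64(1.1944444444444444), np.float64(60.416666666666664)]
```

```bash
H="python3 -m handwheel"
$H '[{"tx":0.05,"ty":0.06,"tz":0,"spin":0.18,"hand":1},{"tx":0,"ty":0,"tz":0.004,"spin":0.18,"hand":1},{"tx":0,"ty":0,"tz":0.004,"spin":0.18,"hand":1},{"tx":0,"ty":0,"tz":0.004,"spin":0.18,"hand":1},{"tx":0,"ty":0,"tz":0.004,"spin":0.18,"hand":1},{"tx":0,"ty":0,"tz":0.004,"spin":0.18,"hand":1}]'
$H '[{"tx":0,"ty":0,"tz":0.004,"spin":0.18,"hand":1},{"tx":0,"ty":0,"tz":0.004,"spin":0.18,"hand":1},{"tx":0,"ty":0,"tz":0.004,"spin":0.18,"hand":1},{"tx":0,"ty":0,"tz":0.004,"spin":0.18,"hand":1},{"tx":0,"ty":0,"tz":0.004,"spin":0.18,"hand":1},{"tx":0,"ty":0,"tz":0.004,"spin":0.18,"hand":1},{"tx":0,"ty":0,"tz":0.004,"spin":0.18,"hand":1}]'
python3 -c "
from h import *
go(.6503,.1224,.1,-40);print(r.get_obs()['torque'])"
```

```text
t: 39.2
tcp_pos: [0.6506, 0.1232, 0.1057]
eef_rot: [[-0.056, 0.998, 0.002], [0.998, 0.056, 0.002], [0.002, 0.002, -1.0]]
contact_force: [0.6, 3.3, 3.4]
gripper_width: 0.0203
finger_force: 40.5
t: 39.9
tcp_pos: [0.6516, 0.1232, 0.1052]
eef_rot: [[0.804, 0.595, 0.004], [0.595, -0.804, 0.002], [0.005, 0.0, -1.0]]
contact_force: [4.3, 3.7, 1.2]
gripper_width: 0.0195
finger_force: 40.2
t 39.9 tcp [0.6516 0.1232 0.1052] yaw -53.5 w 0.0195 ff 40.2 F [4.3 3.7 1.2] j [0.19 0.53 0.11 1.15 0.   2.69]
spin -0.300 (-13.5 deg) tx -0.07 ty -0.02 tz 0.26
[ 0.60662377 -0.8673869   0.10757385]
```

```bash
H="python3 -m handwheel"
$H '[{"tx":0,"ty":0,"tz":0,"spin":0,"hand":0.6},{"tx":0,"ty":0,"tz":0,"spin":0,"hand":0.4},{"tx":0,"ty":0,"tz":0,"spin":0,"hand":0.35},{"tx":0,"ty":0,"tz":0,"spin":0,"hand":0.35}]'
$H '[{"tx":0,"ty":0,"tz":0,"spin":-0.185,"hand":0.35},{"tx":0,"ty":0,"tz":0,"spin":-0.185,"hand":0.35},{"tx":0,"ty":0,"tz":0,"spin":-0.185,"hand":0.35},{"tx":0,"ty":0,"tz":0,"spin":-0.185,"hand":0.35},{"tx":0,"ty":0,"tz":0,"spin":-0.185,"hand":0.35},{"tx":0,"ty":0,"tz":0,"spin":-0.185,"hand":0.35},{"tx":0,"ty":0,"tz":0,"spin":-0.185,"hand":0.35},{"tx":0,"ty":0,"tz":0,"spin":-0.185,"hand":0.35},{"tx":0,"ty":0,"tz":0,"spin":-0.185,"hand":0.35},{"tx":0,"ty":0,"tz":0,"spin":-0.185,"hand":0.35},{"tx":0,"ty":0,"tz":0,"spin":-0.185,"hand":0.35}]'
$H '[{"tx":0,"ty":0,"tz":0,"spin":-0.185,"hand":0.35},{"tx":0,"ty":0,"tz":0,"spin":-0.185,"hand":0.35},{"tx":0,"ty":0,"tz":0,"spin":-0.185,"hand":0.35},{"tx":0,"ty":0,"tz":0,"spin":-0.185,"hand":0.35},{"tx":0,"ty":0,"tz":0,"spin":-0.185,"hand":0.35},{"tx":0,"ty":0,"tz":0,"spin":-0.185,"hand":0.35},{"tx":0,"ty":0,"tz":0,"spin":-0.185,"hand":0.35},{"tx":0,"ty":0,"tz":0,"spin":-0.185,"hand":0.35},{"tx":0,"ty":0,"tz":0,"spin":-0.185,"hand":0.35},{"tx":0,"ty":0,"tz":0,"spin":-0.185,"hand":0.35},{"tx":0,"ty":0,"tz":0,"spin":0,"hand":0.35}]'
python3 - <<'E'
from lev import *
go(.65,.1224,.1,126.5)
M=masks();print([m.sum()/36 for _,_,m in M])
x,f=fit(M[1:],[(.64,.66),(.11,.13),(2.1,2.4),(-.3,.3)],.069);print(x,f)
E
```

```text
t: 40.3
tcp_pos: [0.6493, 0.1221, 0.1032]
eef_rot: [[0.8, 0.6, -0.001], [0.6, -0.8, 0.0], [-0.001, -0.001, -1.0]]
contact_force: [-0.9, 0.7, 0.1]
gripper_width: 0.0556
finger_force: 0.0
t: 41.4
tcp_pos: [0.6493, 0.1221, 0.1031]
eef_rot: [[-0.626, 0.78, -0.001], [0.78, 0.626, 0.0], [0.001, -0.001, -1.0]]
contact_force: [0.0, 0.6, -0.3]
gripper_width: 0.0553
finger_force: 0.0
t: 42.5
tcp_pos: [0.6494, 0.1221, 0.1031]
eef_rot: [[-0.85, -0.527, -0.001], [-0.527, 0.85, 0.0], [0.001, 0.001, -1.0]]
contact_force: [-0.2, -0.2, 0.4]
gripper_width: 0.0554
finger_force: 0.0
t 42.5 tcp [0.6494 0.1221 0.1031] yaw 121.8 w 0.0554 ff 0.0 F [-0.2 -0.2  0.4] j [ 0.19  0.53  0.11  1.15  0.   -0.37]
spin -0.104 (-4.7 deg) tx -0.03 ty -0.01 tz 0.16
[np.float64(3.8333333333333335), np.float64(188.38888888888889)]
[ 0.64741113  0.11771406  2.10125381 -0.13642845] 0.22551893983816118
```

```bash
H="python3 -m handwheel"
$H '[{"tx":0,"ty":0,"tz":0,"spin":-0.104,"hand":0.35},{"tx":-0.09,"ty":-0.01,"tz":0,"spin":0,"hand":0.6},{"tx":0,"ty":0,"tz":0,"spin":0,"hand":0.75},{"tx":0,"ty":0,"tz":0,"spin":0,"hand":1},{"tx":0,"ty":0,"tz":0,"spin":0,"hand":1},{"tx":0,"ty":0,"tz":0,"spin":0,"hand":1}]' 40
$H '[{"tx":0,"ty":0,"tz":0.004,"spin":0.18,"hand":1},{"tx":0,"ty":0,"tz":0.004,"spin":0.18,"hand":1},{"tx":0,"ty":0,"tz":0.004,"spin":0.18,"hand":1},{"tx":0,"ty":0,"tz":0.004,"spin":0.18,"hand":1},{"tx":0,"ty":0,"tz":0.004,"spin":0.18,"hand":1},{"tx":0,"ty":0,"tz":0.004,"spin":0.18,"hand":1},{"tx":0,"ty":0,"tz":0.004,"spin":0.18,"hand":1},{"tx":0,"ty":0,"tz":0.004,"spin":0.18,"hand":1},{"tx":0,"ty":0,"tz":0.004,"spin":0.18,"hand":1},{"tx":0,"ty":0,"tz":0.004,"spin":0.18,"hand":1},{"tx":0,"ty":0,"tz":0.004,"spin":0.18,"hand":1}]'
$H '[{"tx":0,"ty":0,"tz":0.004,"spin":0.18,"hand":1},{"tx":0,"ty":0,"tz":0.004,"spin":0.18,"hand":1},{"tx":0,"ty":0,"tz":0.004,"spin":0.18,"hand":1},{"tx":0,"ty":0,"tz":0.004,"spin":0.18,"hand":1},{"tx":0,"ty":0,"tz":0.004,"spin":0.18,"hand":1},{"tx":0,"ty":0,"tz":0.004,"spin":0.18,"hand":1},{"tx":0,"ty":0,"tz":0.004,"spin":0.18,"hand":1},{"tx":0,"ty":0,"tz":0.004,"spin":0.18,"hand":1},{"tx":0,"ty":0,"tz":0.004,"spin":0.18,"hand":1},{"tx":0,"ty":0,"tz":0.004,"spin":0.18,"hand":1},{"tx":0,"ty":0,"tz":0.004,"spin":0.18,"hand":1}]'
python3 -c "
from h import *
go(.6503,.1224,.1,-50);print(r.get_obs()['torque'])"
```

```text
t: 43.2
tcp_pos: [0.6513, 0.1229, 0.1034]
eef_rot: [[-0.807, -0.591, -0.0], [-0.591, 0.807, 0.0], [0.0, 0.0, -1.0]]
contact_force: [2.1, -2.5, 0.2]
gripper_width: 0.02
finger_force: 39.1
t: 44.3
tcp_pos: [0.6515, 0.1227, 0.1025]
eef_rot: [[-0.599, 0.801, -0.0], [0.801, 0.599, -0.0], [-0.0, -0.0, -1.0]]
contact_force: [2.6, -3.6, 0.7]
gripper_width: 0.0198
finger_force: 39.5
t: 45.4
tcp_pos: [0.6513, 0.1224, 0.1016]
eef_rot: [[0.791, 0.611, -0.0], [0.611, -0.791, -0.001], [-0.001, 0.0, -1.0]]
contact_force: [1.4, -4.2, 1.8]
gripper_width: 0.0199
finger_force: 39.5
t 45.4 tcp [0.6513 0.1224 0.1016] yaw -52.3 w 0.0199 ff 39.5 F [ 1.4 -4.2  1.8] j [ 0.19  0.53  0.11  1.15 -0.    2.67]
spin -0.051 (-2.3 deg) tx -0.04 ty -0.03 tz 0.08
[-0.97439928 -0.25437237  0.08242324]
```

```bash
H="python3 -m handwheel"
$H '[{"tx":0,"ty":0,"tz":0,"spin":0,"hand":0.6},{"tx":0,"ty":0,"tz":0,"spin":0,"hand":0.4},{"tx":0,"ty":0,"tz":0,"spin":0,"hand":0.35},{"tx":0,"ty":0,"tz":0,"spin":0,"hand":0.35}]'
$H '[{"tx":0,"ty":0,"tz":0,"spin":-0.185,"hand":0.35},{"tx":0,"ty":0,"tz":0,"spin":-0.185,"hand":0.35},{"tx":0,"ty":0,"tz":0,"spin":-0.185,"hand":0.35},{"tx":0,"ty":0,"tz":0,"spin":-0.185,"hand":0.35},{"tx":0,"ty":0,"tz":0,"spin":-0.185,"hand":0.35},{"tx":0,"ty":0,"tz":0,"spin":-0.185,"hand":0.35},{"tx":0,"ty":0,"tz":0,"spin":-0.185,"hand":0.35},{"tx":0,"ty":0,"tz":0,"spin":-0.185,"hand":0.35},{"tx":0,"ty":0,"tz":0,"spin":-0.185,"hand":0.35},{"tx":0,"ty":0,"tz":0,"spin":-0.185,"hand":0.35},{"tx":0,"ty":0,"tz":0,"spin":-0.185,"hand":0.35}]'
$H '[{"tx":0,"ty":0,"tz":0,"spin":-0.185,"hand":0.35},{"tx":0,"ty":0,"tz":0,"spin":-0.185,"hand":0.35},{"tx":0,"ty":0,"tz":0,"spin":-0.185,"hand":0.35},{"tx":0,"ty":0,"tz":0,"spin":-0.185,"hand":0.35},{"tx":0,"ty":0,"tz":0,"spin":-0.185,"hand":0.35},{"tx":0,"ty":0,"tz":0,"spin":-0.185,"hand":0.35},{"tx":0,"ty":0,"tz":0,"spin":-0.185,"hand":0.35},{"tx":0,"ty":0,"tz":0,"spin":-0.185,"hand":0.35},{"tx":0,"ty":0,"tz":0,"spin":-0.185,"hand":0.35},{"tx":0,"ty":0,"tz":0,"spin":-0.185,"hand":0.35},{"tx":0,"ty":0,"tz":0,"spin":-0.11,"hand":0.35},{"tx":0,"ty":0,"tz":0,"spin":0,"hand":0.35}]'
$H '[{"tx":0,"ty":-0.04,"tz":0,"spin":0,"hand":0.6},{"tx":0,"ty":0,"tz":0,"spin":0,"hand":0.75},{"tx":0,"ty":0,"tz":0,"spin":0,"hand":1},{"tx":0,"ty":0,"tz":0,"spin":0,"hand":1},{"tx":0,"ty":0,"tz":0,"spin":0,"hand":1},{"tx":0,"ty":0,"tz":0,"spin":0,"hand":1}]' 40
python3 -c "
from h import *
go(.6503,.1224,.1,-9.6);print(r.get_obs()['torque'])"
```

```text
t: 45.8
tcp_pos: [0.6509, 0.1233, 0.1014]
eef_rot: [[0.786, 0.619, -0.001], [0.619, -0.786, 0.001], [-0.001, -0.001, -1.0]]
contact_force: [0.4, 0.0, -0.1]
gripper_width: 0.0557
finger_force: 0.0
t: 46.9
tcp_pos: [0.651, 0.1233, 0.1014]
eef_rot: [[-0.644, 0.765, -0.001], [0.765, 0.644, 0.001], [0.001, -0.0, -1.0]]
contact_force: [0.0, 1.0, 1.1]
gripper_width: 0.0554
finger_force: 0.0
t: 48.1
tcp_pos: [0.651, 0.1232, 0.1014]
eef_rot: [[-0.788, -0.616, -0.001], [-0.616, 0.788, 0.001], [0.001, 0.001, -1.0]]
contact_force: [-0.2, 0.1, 0.2]
gripper_width: 0.0553
finger_force: 0.0
t: 48.7
tcp_pos: [0.6517, 0.1224, 0.1016]
eef_rot: [[-0.79, -0.614, -0.001], [-0.614, 0.79, 0.0], [0.0, 0.001, -1.0]]
contact_force: [0.3, -1.0, 1.9]
gripper_width: 0.0199
finger_force: 39.1
t 48.7 tcp [0.6517 0.1224 0.1016] yaw 127.9 w 0.0199 ff 39.1 F [ 0.3 -1.   1.9] j [ 0.19  0.54  0.11  1.15  0.   -0.48]
spin 3.055 (137.5 deg) tx -0.01 ty -0.07 tz 0.08
[-0.17617842 -0.06465741  0.02734325]
```

Axis well centred now. I'll turn about 125° and check, then approach the hard stop gently.

```bash
H="python3 -m handwheel"
$H '[{"tx":0,"ty":0,"tz":0.004,"spin":0.18,"hand":1},{"tx":0,"ty":0,"tz":0.004,"spin":0.18,"hand":1},{"tx":0,"ty":0,"tz":0.004,"spin":0.18,"hand":1},{"tx":0,"ty":0,"tz":0.004,"spin":0.18,"hand":1},{"tx":0,"ty":0,"tz":0.004,"spin":0.18,"hand":1},{"tx":0,"ty":0,"tz":0.004,"spin":0.18,"hand":1},{"tx":0,"ty":0,"tz":0.004,"spin":0.18,"hand":1},{"tx":0,"ty":0,"tz":0.004,"spin":0.18,"hand":1},{"tx":0,"ty":0,"tz":0.004,"spin":0.18,"hand":1},{"tx":0,"ty":0,"tz":0.004,"spin":0.18,"hand":1},{"tx":0,"ty":0,"tz":0.004,"spin":0.18,"hand":1},{"tx":0,"ty":0,"tz":0.004,"spin":0.18,"hand":1}]'
$H '[{"tx":0,"ty":0,"tz":0.004,"spin":0.12,"hand":1},{"tx":0,"ty":0,"tz":0.004,"spin":0.12,"hand":1},{"tx":0,"ty":0,"tz":0.004,"spin":0.12,"hand":1},{"tx":0,"ty":0,"tz":0.004,"spin":0.12,"hand":1}]'
python3 -c "
from h import *
go(.6503,.1224,.1,-9.6);print(r.get_obs()['torque'])"
```

```text
t: 49.9
tcp_pos: [0.6515, 0.1223, 0.1007]
eef_rot: [[-0.505, 0.863, -0.001], [0.863, 0.505, 0.0], [0.001, -0.001, -1.0]]
contact_force: [-0.4, -1.6, 3.0]
gripper_width: 0.0201
finger_force: 39.7
t: 50.3
tcp_pos: [0.6515, 0.1224, 0.1004]
eef_rot: [[-0.154, 0.988, -0.001], [0.988, 0.154, 0.0], [0.0, -0.001, -1.0]]
contact_force: [0.4, -1.4, 2.4]
gripper_width: 0.0202
finger_force: 39.7
t 50.3 tcp [0.6515 0.1224 0.1004] yaw 8.8 w 0.0202 ff 39.7 F [ 0.4 -1.4  2.4] j [0.19 0.54 0.11 1.14 0.   1.6 ]
spin 0.410 (18.4 deg) tx -0.01 ty -0.06 tz 0.02
[-0.22879032  0.14632266  0.00213005]
```

```bash
H="python3 -m handwheel"
$H '[{"tx":0,"ty":0,"tz":0,"spin":0.08,"hand":1},{"tx":0,"ty":0,"tz":0,"spin":0.08,"hand":1},{"tx":0,"ty":0,"tz":0,"spin":0,"hand":1}]'
python3 -c "
from h import *
go(.6503,.1224,.1,-9.6);print(r.get_obs()['torque'])"
```

```text
t: 50.6
tcp_pos: [0.6515, 0.1224, 0.1004]
eef_rot: [[-0.032, 1.0, -0.001], [1.0, 0.032, 0.0], [0.0, -0.001, -1.0]]
contact_force: [-0.4, -1.7, 3.4]
gripper_width: 0.0198
finger_force: 38.9
t 50.6 tcp [0.6515 0.1224 0.1004] yaw 1.8 w 0.0198 ff 38.9 F [-0.4 -1.7  3.4] j [0.19 0.54 0.11 1.14 0.   1.72]
spin 0.254 (11.4 deg) tx -0.01 ty -0.06 tz 0.02
[-0.25675491  0.1084253  -0.00761716]
```

```bash
for i in 1 2 3; do python3 -m handwheel '[{"tx":0,"ty":0,"tz":0,"spin":0.06,"hand":1},{"tx":0,"ty":0,"tz":0,"spin":0.06,"hand":1},{"tx":0,"ty":0,"tz":0,"spin":0,"hand":1}]' >/dev/null
python3 -c "
from h import *
go(.6503,.1224,.1,-9.6);print(r.get_obs()['torque'])"; done
```

```text
t 50.9 tcp [0.6515 0.1224 0.1003] yaw -3.5 w 0.0202 ff 39.3 F [-0.8 -1.9  2.8] j [0.19 0.54 0.11 1.14 0.   1.82]
spin 0.136 (6.1 deg) tx -0.01 ty -0.06 tz 0.02
[-0.29466333  0.13718795 -0.02441096]
t 51.2 tcp [0.6515 0.1224 0.1003] yaw -8.8 w 0.0194 ff 39.3 F [ 0.  -1.5  3.1] j [0.19 0.54 0.11 1.14 0.   1.91]
spin 0.017 (0.8 deg) tx -0.01 ty -0.06 tz 0.01
[-0.37301785  0.12571918 -0.0326304 ]
t 51.5 tcp [0.6515 0.1224 0.1002] yaw -14.2 w 0.0202 ff 39.3 F [-0.2 -1.9  2.5] j [0.19 0.54 0.11 1.14 0.   2.  ]
spin -0.103 (-4.6 deg) tx -0.01 ty -0.06 tz 0.01
[-0.36211345  0.06276852  0.03499236]
```

```bash
for i in 1 2 3; do python3 -m handwheel '[{"tx":0,"ty":0,"tz":0,"spin":0.06,"hand":1},{"tx":0,"ty":0,"tz":0,"spin":0.06,"hand":1},{"tx":0,"ty":0,"tz":0,"spin":0,"hand":1}]' >/dev/null
python3 -c "
from h import *
go(.6503,.1224,.1,-9.6);print(r.get_obs()['torque'])
if $i==3: im=r.get_image('side');cv2.imwrite('pics/last.png',im['frame']);im=r.get_image('top');cv2.imwrite('pics/lastt.png',im['frame'])"; done
python3 - <<'E'
import cv2,numpy as np
for n in('top0','lastt'):
    f=cv2.imread(f'pics/{n}.png'); g=f[135:240,232:332]
    hsv=cv2.cvtColor(g,cv2.COLOR_BGR2HSV);m=cv2.inRange(hsv,(0,0,150),(179,50,255));k,l,s,c=cv2.connectedComponentsWithStats(m)
    print(n,[(s[i],c[i].round(1)) for i in range(1,k) if s[i,4]>60])
E
```

```text
t 51.8 tcp [0.6515 0.1225 0.1002] yaw -19.5 w 0.0199 ff 49.5 F [-1.4 -1.8  3.2] j [0.19 0.54 0.11 1.14 0.   2.1 ]
spin -0.221 (-9.9 deg) tx -0.02 ty -0.06 tz 0.01
[-0.40347979  0.11821003  0.87584089]
t 52.1 tcp [0.6516 0.123  0.1002] yaw -24.9 w 0.0200 ff 68.9 F [-0.1  0.8  3. ] j [0.19 0.54 0.11 1.14 0.   2.19]
spin -0.340 (-15.3 deg) tx -0.04 ty -0.06 tz 0.01
[0.21094273 0.03536816 1.18742802]
t 52.4 tcp [0.6511 0.1223 0.1003] yaw -30.4 w 0.0199 ff 89.9 F [-2.7 -1.1  4.7] j [0.19 0.54 0.11 1.15 0.   2.29]
spin -0.461 (-20.8 deg) tx -0.00 ty -0.04 tz 0.01
[-0.50792044  0.45436709  0.99314014]
top0 [(array([ 17,  32,  68,  15, 301], dtype=int32), array([50.6, 38.8]))]
lastt []
```

Torque jumped to about 1 N m, so the bolt is snug. Releasing and rising to check.

```bash
H="python3 -m handwheel"
$H '[{"tx":0,"ty":0,"tz":0,"spin":0,"hand":0.7},{"tx":0,"ty":0,"tz":0,"spin":0,"hand":0.5},{"tx":0,"ty":0,"tz":0,"spin":0,"hand":0.35},{"tx":0,"ty":0,"tz":0,"spin":0,"hand":0.35},{"tx":0,"ty":0,"tz":-1,"spin":0,"hand":0.35},{"tx":0,"ty":0,"tz":-1,"spin":0,"hand":0.35},{"tx":0,"ty":0,"tz":-1,"spin":0,"hand":0.35},{"tx":0,"ty":0,"tz":-1,"spin":0,"hand":0.35},{"tx":0,"ty":0,"tz":-1,"spin":0,"hand":0.35},{"tx":0,"ty":0,"tz":-1,"spin":0,"hand":0.35}]' 30
$H '[{"tx":-0.3,"ty":-1,"tz":0,"spin":-0.1,"hand":1},{"tx":-1,"ty":-1,"tz":0,"spin":0,"hand":1},{"tx":-1,"ty":-1,"tz":0,"spin":0,"hand":1},{"tx":-1,"ty":-1,"tz":0,"spin":0,"hand":1},{"tx":-1,"ty":-1,"tz":0,"spin":0,"hand":1},{"tx":-1,"ty":-1,"tz":0,"spin":0,"hand":1},{"tx":-1,"ty":-1,"tz":0,"spin":0,"hand":1},{"tx":-1,"ty":-1,"tz":0,"spin":0,"hand":1},{"tx":-1,"ty":-1,"tz":0,"spin":0,"hand":1},{"tx":-1,"ty":-1,"tz":0,"spin":0,"hand":1},{"tx":-1,"ty":-1,"tz":0,"spin":0,"hand":1}]'
python3 - <<'E'
from lev import *
go(.65,.05,.1,-9.6)
M=masks();print([m.sum()/36 for _,_,m in M])
cy=np.radians(-9.6)
for z in(.066,):
  x,f=fit(M,[(.64,.66),(.11,.135),(cy-.4,cy+.4),(-.3,.4)],z);print(x,np.degrees(x[2]),f)
im=M[0][0]['frame'];s=M[1][0]['frame'];a=cv2.resize(im[135:240,232:332],None,fx=4,fy=4,interpolation=cv2.INTER_CUBIC);b=cv2.resize(s[150:235,280:400],None,fx=3.3,fy=3.3,interpolation=cv2.INTER_CUBIC)
c=np.zeros((420,800,3),np.uint8);c[:420,:400]=a;c[:b.shape[0],400:400+b.shape[1]]=b;cv2.imwrite('pics/c12.png',c)
E
```

```text
t: 53.5
tcp_pos: [0.6517, 0.1224, 0.221]
eef_rot: [[0.508, 0.861, -0.001], [0.861, -0.508, 0.001], [0.0, -0.001, -1.0]]
contact_force: [-0.1, -1.0, 0.3]
gripper_width: 0.0558
finger_force: 0.0
t: 54.6
tcp_pos: [0.3629, 0.0352, 0.2205]
eef_rot: [[0.439, 0.899, -0.0], [0.899, -0.439, 0.001], [0.0, -0.001, -1.0]]
contact_force: [-1.3, 0.1, 0.7]
gripper_width: -0.0001
finger_force: 0.0
t 54.6 tcp [0.3629 0.0352 0.2205] yaw -26.0 w -0.0001 ff 0.0 F [-1.3  0.1  0.7] j [ 0.1  -0.03 -0.35  1.25  0.    2.12]
spin -0.365 (-16.4 deg) tx 3.12 ty 14.03 tz 6.03
[np.float64(86.77777777777777), np.float64(196.11111111111111)]
[ 0.65069048  0.12013821 -0.16681283  0.08054893] -9.557671312935106 0.21327317255417033
```

View pics/c12.png

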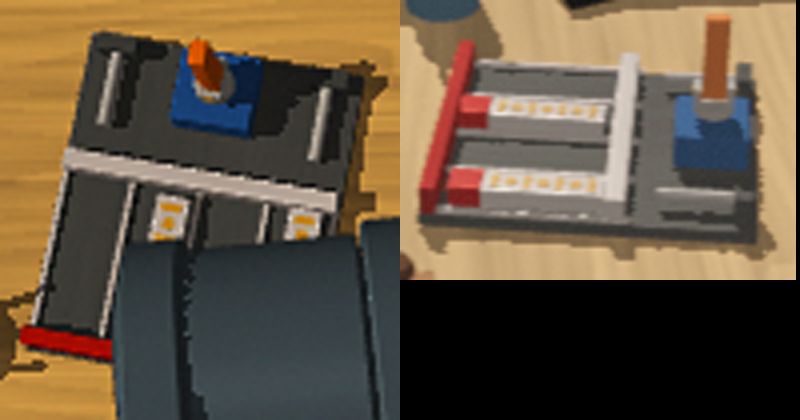

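Bolt is snug (lever yaw −9.6°, matching the chase), jaw advanced to the bars, lever upright. Moving to its −y side with closed fingers.

```bash
H="python3 -m handwheel"
$H '[{"tx":0,"ty":0,"tz":0,"spin":-0.18,"hand":1},{"tx":0,"ty":0,"tz":0,"spin":-0.185,"hand":1},{"tx":0.4,"ty":1,"tz":0,"spin":0,"hand":1},{"tx":0.4,"ty":1,"tz":0,"spin":0,"hand":1},{"tx":0.4,"ty":1,"tz":0,"spin":0,"hand":1},{"tx":0.4,"ty":1,"tz":0,"spin":0,"hand":1},{"tx":0.4,"ty":1,"tz":0,"spin":0,"hand":1},{"tx":0.4,"ty":1,"tz":0,"spin":0,"hand":1},{"tx":0.4,"ty":1,"tz":0,"spin":0,"hand":1},{"tx":0.4,"ty":1,"tz":0,"spin":0,"hand":1},{"tx":0.4,"ty":1,"tz":0,"spin":0,"hand":1},{"tx":0.4,"ty":1,"tz":0,"spin":0,"hand":1}]' 40
$H '[{"tx":0,"ty":1,"tz":0,"spin":0,"hand":1},{"tx":0,"ty":1,"tz":0,"spin":0,"hand":1},{"tx":0,"ty":1,"tz":0,"spin":0,"hand":1},{"tx":0,"ty":0,"tz":0,"spin":0,"hand":1}]'
python3 -c "
from h import *
go(.6445,.0835,.111,-9.6)"
```

```text
t: 55.9
tcp_pos: [0.576, 0.0815, 0.2199]
eef_rot: [[0.167, 0.986, -0.001], [0.986, -0.167, 0.001], [0.001, -0.001, -1.0]]
contact_force: [0.6, 0.4, 0.3]
gripper_width: -0.0002
finger_force: 0.0
t: 56.3
tcp_pos: [0.636, 0.0708, 0.219]
eef_rot: [[0.167, 0.986, -0.001], [0.986, -0.167, 0.0], [0.0, -0.001, -1.0]]
contact_force: [0.0, 0.2, -1.2]
gripper_width: 0.0001
finger_force: 0.0
t 56.3 tcp [0.636  0.0708 0.219 ] yaw -9.6 w 0.0001 ff 0.0 F [ 0.   0.2 -1.2] j [0.11 0.44 0.26 1.39 0.   1.85]
spin -0.001 (-0.0 deg) tx 0.70 ty 0.31 tz 5.40
```

```bash
H="python3 -m handwheel"
$H '[{"tx":0.4,"ty":0.3,"tz":0.4,"spin":0,"hand":1},{"tx":0,"ty":0,"tz":1,"spin":0,"hand":1},{"tx":0,"ty":0,"tz":1,"spin":0,"hand":1},{"tx":0,"ty":0,"tz":1,"spin":0,"hand":1},{"tx":0,"ty":0,"tz":1,"spin":0,"hand":1},{"tx":0,"ty":0,"tz":1,"spin":0,"hand":1},{"tx":0,"ty":0,"tz":0,"spin":0,"hand":1}]'
$H '[{"tx":0.5,"ty":0,"tz":0,"spin":0,"hand":1},{"tx":0.5,"ty":0,"tz":0,"spin":0,"hand":1},{"tx":0.5,"ty":0,"tz":0,"spin":0,"hand":1},{"tx":0.5,"ty":0,"tz":0.03,"spin":0,"hand":1},{"tx":0.5,"ty":0,"tz":0.1,"spin":0,"hand":1},{"tx":0,"ty":0,"tz":0,"spin":0,"hand":1}]'
python3 -c "
from h import *
a=np.array([.651,.122]);e=np.array([.167,.986])
go(*(a+e*.0159),.1028,-9.6)"
```

```text
t: 57.0
tcp_pos: [0.6386, 0.0784, 0.1092]
eef_rot: [[0.166, 0.986, -0.006], [0.986, -0.166, 0.0], [-0.001, -0.006, -1.0]]
contact_force: [-0.5, 0.6, -0.5]
gripper_width: 0.0
finger_force: 0.0
t: 57.6
tcp_pos: [0.6495, 0.1288, 0.1096]
eef_rot: [[0.165, 0.986, -0.0], [0.986, -0.165, 0.001], [0.001, -0.0, -1.0]]
contact_force: [-0.8, -0.2, -0.2]
gripper_width: -0.0002
finger_force: 0.0
t 57.6 tcp [0.6495 0.1288 0.1096] yaw -9.5 w -0.0002 ff 0.0 F [-0.8 -0.2 -0.2] j [0.2  0.53 0.12 1.16 0.   1.93]
spin 0.002 (0.1 deg) tx 0.47 ty 0.13 tz 0.34
```

```bash
H="python3 -m handwheel"
$H '[{"tx":0.24,"ty":0.06,"tz":0.17,"spin":0,"hand":1},{"tx":0.23,"ty":0.06,"tz":0.17,"spin":0,"hand":1},{"tx":0.22,"ty":0,"tz":0.2,"spin":0,"hand":1},{"tx":0.21,"ty":0,"tz":0.21,"spin":0,"hand":1},{"tx":0.16,"ty":0,"tz":0.25,"spin":0,"hand":1},{"tx":0.15,"ty":0,"tz":0.26,"spin":0,"hand":1},{"tx":0.1,"ty":0,"tz":0.28,"spin":0,"hand":1},{"tx":0.07,"ty":0,"tz":0.2,"spin":0,"hand":1},{"tx":0,"ty":0,"tz":0,"spin":0,"hand":1}]'
python3 -c "
from h import *
a=np.array([.651,.122]);e=np.array([.167,.986])
go(*(a+e*.034),.073,-9.6)"
```

```text
t: 58.5
tcp_pos: [0.6557, 0.154, 0.0739]
eef_rot: [[0.167, 0.986, -0.002], [0.986, -0.167, 0.0], [-0.0, -0.002, -1.0]]
contact_force: [-0.7, 0.7, -0.4]
gripper_width: 0.0
finger_force: 0.0
t 58.5 tcp [0.6557 0.154  0.0739] yaw -9.6 w 0.0000 ff 0.0 F [-0.7  0.7 -0.4] j [0.23 0.57 0.1  1.1  0.   1.97]
spin 0.000 (0.0 deg) tx 0.08 ty 0.03 tz 0.04
```

Now pressing down gently until contact.

```bash
for i in 1 2 3; do python3 -m handwheel '[{"tx":0.05,"ty":0,"tz":0.06,"spin":0,"hand":1},{"tx":0,"ty":0,"tz":0,"spin":0,"hand":1}]' | grep -E "tcp|contact"; done
```

```text
tcp_pos: [0.6558, 0.1545, 0.0733]
contact_force: [-0.9, -0.2, 0.8]
tcp_pos: [0.6562, 0.1553, 0.0727]
contact_force: [-1.9, -3.1, 4.8]
tcp_pos: [0.6564, 0.1557, 0.0722]
contact_force: [-4.0, -6.2, 9.7]
```

```bash
H="python3 -m handwheel"
$H '[{"tx":0,"ty":0,"tz":0.1,"spin":0,"hand":1},{"tx":0,"ty":0,"tz":0.05,"spin":0,"hand":1},{"tx":0,"ty":0,"tz":0,"spin":0,"hand":1}]' | grep -E "tcp|contact"
$H '[{"tx":0,"ty":0,"tz":-1,"spin":0,"hand":1},{"tx":0,"ty":0,"tz":-1,"spin":0,"hand":1},{"tx":0,"ty":0,"tz":-1,"spin":0,"hand":1},{"tx":0,"ty":0,"tz":-1,"spin":0,"hand":1},{"tx":0,"ty":-1,"tz":-1,"spin":0,"hand":1},{"tx":0,"ty":-1,"tz":-1,"spin":0,"hand":1},{"tx":0,"ty":-1,"tz":-1,"spin":0,"hand":1},{"tx":-0.5,"ty":-1,"tz":-0.5,"spin":0,"hand":1},{"tx":-0.5,"ty":-1,"tz":0,"spin":0,"hand":1},{"tx":-0.5,"ty":-1,"tz":0,"spin":0,"hand":1},{"tx":-0.5,"ty":-1,"tz":0,"spin":0,"hand":1},{"tx":-0.5,"ty":-1,"tz":0,"spin":0,"hand":1}]'
$H '[{"tx":-1,"ty":-1,"tz":0,"spin":0,"hand":1},{"tx":-1,"ty":-1,"tz":0,"spin":0,"hand":1},{"tx":-1,"ty":-1,"tz":0,"spin":0,"hand":1},{"tx":-1,"ty":-1,"tz":0,"spin":0,"hand":1},{"tx":-1,"ty":-1,"tz":0,"spin":0,"hand":1},{"tx":-1,"ty":0,"tz":0,"spin":0,"hand":1},{"tx":-1,"ty":0,"tz":0,"spin":0,"hand":1},{"tx":-1,"ty":0,"tz":0,"spin":0,"hand":1},{"tx":-1,"ty":0,"tz":0,"spin":0,"hand":1},{"tx":-1,"ty":0,"tz":0,"spin":0,"hand":1}]'
python3 - <<'E'
from lev import *
M=masks();print([m.sum()/36 for _,_,m in M])
cy=np.radians(-9.6)
x,f=fit(M,[(.64,.66),(.11,.135),(cy-.4,cy+.4),(-1.9,-1)],.066);print(x,np.degrees(x[2:]),f)
x,f=fit(M,[(.64,.66),(.11,.135),(cy-.4,cy+.4),(1,1.9)],.066);print(x,np.degrees(x[2:]),f)
im,o,m=M[1];print("\n".join("".join(" #"[v] for v in row) for row in m[3::6,3::6] if row.any()))
# top view: bars still there (red and brass positions)
s=M[1][0]["frame"];h=cv2.cvtColor(s,cv2.COLOR_BGR2HSV);red=cv2.inRange(h,(0,170,90),(3,255,255))|cv2.inRange(h,(175,170,90),(179,255,255))
k,l,st,c=cv2.connectedComponentsWithStats(red);print([(st[i].tolist(),c[i].round(0)) for i in range(1,k) if st[i,4]>15])
E
```

```text
tcp_pos: [0.6568, 0.1561, 0.0712]
contact_force: [-7.4, -6.5, 24.0]
t: 60.6
tcp_pos: [0.4895, 0.1341, 0.2183]
eef_rot: [[0.167, 0.986, -0.001], [0.986, -0.167, 0.001], [0.001, -0.001, -1.0]]
contact_force: [0.3, 0.6, -1.1]
gripper_width: -0.0001
finger_force: 0.0
t: 61.6
tcp_pos: [0.3583, -0.0468, 0.2185]
eef_rot: [[0.167, 0.986, -0.001], [0.986, -0.167, 0.001], [0.001, -0.001, -1.0]]
contact_force: [0.4, -0.5, -0.6]
gripper_width: 0.0002
finger_force: 0.0
[np.float64(175.91666666666666), np.float64(129.27777777777777)]
[ 0.65357676  0.13457296 -0.20236998 -1.11203496] [-11.59494569 -63.71490987] 1.3997645354300532
[ 0.65003481  0.11780814 -0.16725614  1.56240001] [-9.58307104 89.51892669] 0.22187108779416131
                         #######                    
                        ########                    
                        ########                    
                        ########                    
                        ########                    
                        ########                    
                        ########                    
                        ########                    
                        ########                    
                         #######                    
                         #######                    
                         #######                    
                         #######                    
                         #######                    
                         #######                    
                        ########                    
                        ########                    
[([286, 163, 20, 51, 300], array([295., 187.])), ([294, 207, 9, 5, 42], array([298., 209.]))]
```

```bash
python3 -c "
from rig import r
print(r.sign_off())"
```

```text
the job is handed in; nothing more can be done
None
```

I handed the job in at about 62 s: both bars found on the table lie flat in their own lanes with red ends at the red stop, the lever bolt is snug, and the orange lever measures 89.5° folded down.

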